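Pack the forming press and shut its guard

TASK

Set up the little forming press for its next run, whose ram has only a few millimetres of stroke. Lay every black die block that is out on the table on the lower platen first, then add aluminium spacer plates on top, one at a time, until the gap under the ram is snug and not one more plate would go in; everything goes fully home against the back, square, with its handle pointing out of the mouth. Leave the spare spacers lying on the table clear of the press, do not shift the other things on the bench, and finally push the guard door shut until it seats on its catch.

Things in the scene. Friction and masses are not known exactly. Their poses are not given: they have to be found in the camera images.
- press: grey bench forming press, 236 mm wide, 211 mm tall, fixed: 16 mm base plate (x -150 to +64 mm), two columns (inner faces y +-45), back stop, crown, flat yellow cylinder; all above the platens reaches forward to x -42. Guard posts 132 mm high, rails 83 mm, at y +-112 from x -146 back. Origin under the platens' middle; x from the open mouth to the back, y left, z up
- throat (a point): centre of the top face of the lower platen (78 x 82 mm, 30 mm above the table). A plate fully home has its origin above this point (pushed against the back stop it lies 3 mm behind it), its handle pointing out of the mouth (-x of the press). Axes as the press
- ram_face (a point): centre of the underside of the ram (76 x 84 mm; its front edge is bevelled), straight above the throat: 74.5 to 77.5 mm above the lower platen, different from start to start; the ram does not give. Axes as the press
- guard (a joint): angle of the guard door, rad: 0 shut on its catch; grows as it swings out towards -x of the press about its left-hand hinge; starts at 1.6 to 2.05. Light friction keeps it where it is left; over the last 0.06 rad a ball catch first resists (about 4 N at the free edge), then from 0.02 rad pulls it home to 0
- guard_hinge (a point): the guard's upright hinge line (x -140, y +104 mm on the press), 70 mm above the table. The door, shut, runs from here to -y of the press
- guard_push (a point): point on the outer face of the guard door, 120 mm from the hinge and 100 mm above the table. The door is a framed clear sheet, 204 mm from hinge to free edge, 10 mm thick, from 20 to 126 mm above the table, outer face to -x of the press when shut. A thin upright pull stands 26 mm out of this face at 165 mm from the hinge
- die_round: black die block, 70 x 70 mm, 16 mm thick with a round 44 mm window; at mid-height a flat steel handle 24 mm wide and 10 mm thick runs out to 120 mm from the block's centre, along its -x. 0.18 kg, times 0.7 to 1.4. Body origin: centre of the plate's underside; x points from the handle towards the far edge, z up. May be absent
- die_square: black die block, 70 x 70 mm, 16 mm thick with a square 38 mm window; at mid-height a flat steel handle 24 mm wide and 10 mm thick runs out to 120 mm from the block's centre, along its -x. 0.18 kg, times 0.7 to 1.4. Body origin: centre of the plate's underside; x points from the handle towards the far edge, z up. May be absent
- die_thick: black die block, 70 x 70 mm, 24 mm thick with a round 40 mm window; at mid-height a flat steel handle 24 mm wide and 10 mm thick runs out to 120 mm from the block's centre, along its -x. 0.22 kg, times 0.7 to 1.4. Body origin: centre of the plate's underside; x points from the handle towards the far edge, z up. May be absent
- spacer_1: aluminium spacer plate, 70 x 70 mm, 8 mm thick, with a handle of the same thickness, 24 mm wide, running out to 120 mm from the plate's centre along its -x, a hang hole near its end; 0.13 kg. At the start the six lie flat in two piles of three (1 to 3 and 4 to 6, lowest first). Body origin: centre of the plate's underside; x points from the handle towards the far edge, z up. 
- spacer_2: aluminium spacer plate, 70 x 70 mm, 8 mm thick, with a handle of the same thickness, 24 mm wide, running out to 120 mm from the plate's centre along its -x, a hang hole near its end; 0.13 kg. At the start the six lie flat in two piles of three (1 to 3 and 4 to 6, lowest first). Body origin: centre of the plate's underside; x points from the handle towards the far edge, z up. 
- spacer_3: aluminium spacer plate, 70 x 70 mm, 8 mm thick, with a handle of the same thickness, 24 mm wide, running out to 120 mm from the plate's centre along its -x, a hang hole near its end; 0.13 kg. At the start the six lie flat in two piles of three (1 to 3 and 4 to 6, lowest first). Body origin: centre of the plate's underside; x points from the handle towards the far edge, z up. 
- spacer_4: aluminium spacer plate, 70 x 70 mm, 8 mm thick, with a handle of the same thickness, 24 mm wide, running out to 120 mm from the plate's centre along its -x, a hang hole near its end; 0.13 kg. At the start the six lie flat in two piles of three (1 to 3 and 4 to 6, lowest first). Body origin: centre of the plate's underside; x points from the handle towards the far edge, z up. 
- spacer_5: aluminium spacer plate, 70 x 70 mm, 8 mm thick, with a handle of the same thickness, 24 mm wide, running out to 120 mm from the plate's centre along its -x, a hang hole near its end; 0.13 kg. At the start the six lie flat in two piles of three (1 to 3 and 4 to 6, lowest first). Body origin: centre of the plate's underside; x points from the handle towards the far edge, z up. 
- spacer_6: aluminium spacer plate, 70 x 70 mm, 8 mm thick, with a handle of the same thickness, 24 mm wide, running out to 120 mm from the plate's centre along its -x, a hang hole near its end; 0.13 kg. At the start the six lie flat in two piles of three (1 to 3 and 4 to 6, lowest first). Body origin: centre of the plate's underside; x points from the handle towards the far edge, z up. 
- matches: matchbox, 36 x 55 x 15 mm, lying at the left edge. A bystander. Origin: centre of its underside
- brush: thin red flux brush, 152 mm long, lying at the right edge. A bystander. Origin: centre of its underside
- caliper: steel vernier caliper, 197 mm long, 8 mm high, lying in front of the press; the door passes over it. A bystander. Origin: centre of its underside
- charcoal: plain black charcoal block without a handle, 52 x 77 x 26 mm, among the dies and spacers: no part of the set-up. A bystander. Origin: centre of its underside

How it is judged:
By the outcome, as a careful person would: the job done as asked, in the order asked, and still so for the second after the job is handed in, with the robot touching nothing.
Of die_round, die_square, die_thick only 2 to 3 are there at a start; the rules pass over those that are not, and their reading is None.
At some moment in a run one of die_round, die_square, die_thick, spacer_3, spacer_6 may be knocked a few centimetres aside while the robot is not near it.
Once in a run the grip may slacken for a moment while it holds something.
It also fails if it takes over 210 s, if anything falls off the work surface, if the arm or the gripper's body presses on something with over 40 N, if the wrist force passes 120 N, or if a joint passes its speed limit or range.

ROBOT

A 6-joint arm with a two-finger parallel gripper is mounted at the origin on a cart in front of the work surface, level with it; the furniture and walls round the work are solid. World frame = base frame: x ahead of the robot, y to its left, z up, the work surface at z = 0. Lengths are in m, angles in degrees, forces in N, time in s.
With the tool pointing down it reaches from about 0.3 to 0.75 m from the base axis. Payload 8.5 kg.
Tool frame: the origin (TCP) lies midway between the tips of the shut fingers; the grasp point (between the pads) lies 19 mm behind it; z points along the fingers, y is the line along which they close (so a half turn about z gives the same grasp; the last joint's range is limited). The gripper opens to 85 mm and grips with 20 to 120 N. Pads are 22 mm wide; open, the fingers measure 114 mm over their backs; the gripper's body (76 mm by 85 mm) begins 54 mm behind the grasp point. The pads swing forward as they close: fully open they stand 13 mm farther back than shut.
Start: joints at [-12.336, 21.807, 74.336, -0, 83.858, -12.336], TCP at [0.55, 0, 0.231] pointing down, gripper open.
Joint ranges: [-178.18, 178.18], [-50.72, 133.34], [12.68, 142.11], [-81.47, 261.47], [9.98, 163.14], [-165.26, 165.26]. Speed limits (degrees/s): [136.94, 136.94, 180, 180, 180, 180].

INTERFACE

Orientations are given as a 3x3 rotation matrix whose columns are the frame's x, y, z axes.
In Python, from rig import env, viewer, recognise, pinpoint gives the robot as it stands.
- The arm moves only by the tool move_arm, never from a script. Its argument "plan" is text: rows parted by semicolons, each of 7 numbers parted by spaces: the shift along the tool's x, y, z in m, then the turn, a rotation vector about the tool's x, y, z in rad, then the finger opening in m, from 0 to 0.0854. A call has 1 to 12 rows; each row shifts and turns the commanded pose from where the row before left it, along the tool's axes as they then stand; what a row does not reach is not made up. A row lasts 1/8 s, in which the tool goes at most 62.5 mm and 10.7 degrees, less where a joint would pass 70% of its speed; a pose out of reach is approached as far as the arm can. A call is refused whole if a number of a shift passes 0.0625 or a number of a turn 0.188, either way. A call with a gripper value outside its range is refused whole. The fingers move at their own pace and stop on an object; "grip_force" is the grip in N (left out, the last holds). Time passes only in rows, so rows that do not move let the fingers close. It gives the time, the measured TCP pose, the force, the opening and the grip force at its end, in the units of the state.
- env.observe(): the state, without advancing time (a new reading comes with each control period).
- viewer.get_image(name): name is "scene" or "side" or "wrist"; returns (picture, depth): 400x640x3 uint8, red, green, blue; 400x640 float32, m along the optical axis (not along the pixel's ray), 0 where there is no reading.
- viewer.calibration(name): a dict with "fx", "fy", "cx", "cy" (pixels), "R" (3x3) and "t" (3): a world point X has camera coordinates R X + t. Camera axes: x right, y down, z forward; pixel columns grow to the right and rows downward; lengths in m; the calibration is good to about 2 mm. A picture is of the moment at which its call begins: read the wrist's pose just before it. calibration takes no time and is no camera call; for the wrist camera it gives the pose at the moment of the call.
- env.close_job(): hands the job in; it is judged then, once.
Trained networks look in the newest picture that a camera, given by its name, has taken for a name from the list of things; names that differ only in an ending like _2 or _b are one class to them, and where a whole thing is asked for, a point or a joint stands for the part that bears it (a point fixed in the world has none). Each returns a list of dicts, best first, with "conf" (0 to 1); they miss things now and then, are a little off and sometimes report something else, mostly with a low value. They report only what shows in the picture. A call takes as long as a camera call.
- recognise(camera, name): "extent" ([centre column, centre row, width, height] in pixels, round what is visible of it).
- pinpoint(camera, name): "pixel" ([column, row] in pixels: a listed point, or the origin of a listed thing).
The state is a dict: "time_s": time; "q": joint angles; "qvel": joint speeds; "joint_efforts": joint torques, N m; "position": TCP position; "tool_rot": TCP orientation; "ft_force": force on the tool from outside, world axes, zero at the start; "wrist_torque": the same for the moment, N m; "grip_width": finger opening in m; "gripper_force": force on a finger pad.
Only numpy, scipy, OpenCV 4.12 (cv2) and the standard library are available. Lean on these libraries where they do the work, as an engineer would, in place of code of your own. Each camera call takes 0.05 s, during which the arm holds its last target. There are 200 camera calls.

## Working session

There is one attempt and no reset: what is moved stays moved. The work goes in short steps, Python scripts to look and compute and a tool call to move; the robot and the scene stay as the last step left them, time stands still between calls to the robot, and variables do not carry over. Pictures are saved under pics/ and viewed, at most 14 in all, crops included, and the job is handed in when it is done.

Besides the shell and the picture viewer there is one more tool, called after "Emit:" as a command line: name --argument value ..., lists and objects as JSON in quotes. move_arm: Moves the arm, as the interface text tells. Its arguments: {"type":"object","properties":{"plan":{"type":"string"},"grip_force":{"type":"number"}},"required":["plan"]}

```bash
ls; mkdir -p pics; cat > h.py <<'E'
import numpy as np, cv2
from rig import env, viewer, recognise, pinpoint
def snap(n,f=None):
    im,d=viewer.get_image(n)
    if f: cv2.imwrite('pics/'+f,im[:,:,::-1])
    return im,d,viewer.calibration(n)
def world(c,u,v,d):
    p=np.array([(u-c['cx'])/c['fx']*d,(v-c['cy'])/c['fy']*d,d]); return np.array(c['R']).T@(p-np.array(c['t']))
def cloud(d,c):
    v,u=np.mgrid[:400,:640]; P=np.stack([(u-c['cx'])/c['fx']*d,(v-c['cy'])/c['fy']*d,d],-1)
    W=(P-np.array(c['t']))@np.array(c['R']); W[d==0]=np.nan; return W
def ray(c,u,v,z):
    o=-np.array(c['R']).T@np.array(c['t']); r=np.array(c['R']).T@np.array([(u-c['cx'])/c['fx'],(v-c['cy'])/c['fy'],1]); return o+r*(z-o[2])/r[2]
E
python3 - <<'E'
from h import *
for n in ['scene','side']:
    im,d,c=snap(n,n+'0.png'); W=cloud(d,c); print(n,-np.array(c['R']).T@c['t'])
    np.savez(n+'0.npz',W=W,im=im)
    for t in ['throat','ram_face','guard_push','guard_hinge','die_round','die_square','die_thick','spacer_1','charcoal','matches','brush','caliper','press']:
        for r in pinpoint(n,t)[:3]:
            if r['conf']<.3: continue
            u,v=r['pixel']; print(t,round(r['conf'],2),np.round([u,v]),np.round(W[int(v),int(u)],3))
print(env.observe()['tool_rot'])
E
```

```text
pics
scene [0.04301141 1.06858005 0.70853657]
throat 0.81 [268. 230.] [0.645 0.123 0.033]
throat 0.49 [356. 204.] [ 0.483 -0.183  0.018]
ram_face 0.79 [270. 208.] [0.614 0.153 0.126]
ram_face 0.55 [324. 260.] [0.386 0.286 0.107]
guard_push 0.89 [321. 260.] [0.396 0.28  0.1  ]
guard_hinge 0.77 [294. 245.] [0.494 0.234 0.086]
guard_hinge 0.45 [269. 211.] [0.616 0.16  0.123]
guard_hinge 0.31 [295. 205.] [ 0.655 -0.072  0.023]
die_round 0.57 [310. 193.] [ 0.657 -0.189  0.012]
die_thick 0.68 [340. 221.] [ 0.487 -0.055  0.015]
spacer_1 0.8 [296. 202.] [0.606 0.013 0.082]
spacer_1 0.63 [354. 197.] [ 0.497 -0.21   0.025]
spacer_1 0.52 [296. 202.] [0.606 0.013 0.082]
charcoal 0.53 [321. 184.] [ 0.657 -0.281  0.01 ]
matches 0.65 [287. 306.] [0.439 0.377 0.016]
matches 0.4 [342. 266.] [0.332 0.312 0.127]
brush 0.5 [350. 180.] [ 0.584 -0.382  0.001]
caliper 0.46 [345. 268.] [0.323 0.316 0.127]
press 0.7 [268. 238.] [0.578 0.23  0.081]
press 0.65 [268. 230.] [0.641 0.125 0.031]
side [ 0.43657066 -1.00815787  0.76573749]
throat 0.64 [350. 180.] [0.63  0.138 0.028]
throat 0.63 [314. 275.] [ 0.492 -
[... 189 characters left out ...]
621 0.049 0.144]
die_round 0.65 [385. 263.] [ 0.669 -0.185 -0.006]
die_thick 0.82 [312. 241.] [ 0.497 -0.119  0.023]
die_thick 0.62 [318. 273.] [ 0.501 -0.235  0.022]
spacer_1 0.75 [374. 236.] [ 0.653 -0.119  0.023]
spacer_1 0.73 [317. 272.] [ 0.499 -0.231  0.02 ]
spacer_1 0.7 [376. 240.] [ 0.657 -0.125  0.017]
charcoal 0.6 [401. 302.] [ 0.669 -0.339  0.023]
charcoal 0.59 [320. 273.] [ 0.506 -0.234  0.023]
brush 0.84 [374. 330.] [ 0.601 -0.392  0.005]
caliper 0.69 [272. 189.] [ 0.396  0.163 -0.004]
press 0.78 [354. 194.] [0.627 0.044 0.042]
[[ 1.37453711e-05  9.99999998e-01  6.32274471e-05]
 [ 1.00000000e+00 -1.37450810e-05 -4.58910174e-06]
 [-4.58823267e-06  6.32275101e-05 -9.99999998e-01]]
```

View pics/scene0.png

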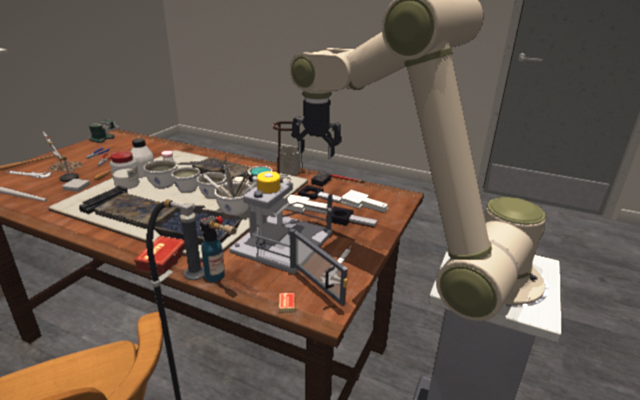

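View pics/side0.png

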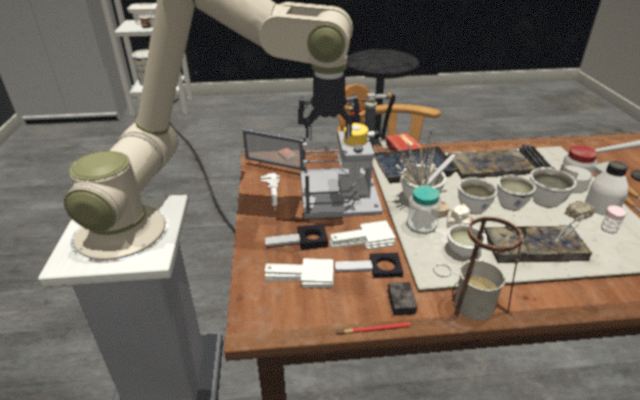

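Two dies are out, at about (312,238) and (385,264) in the side view. The spacer piles are at (375,235) and (315,272), with every handle towards the robot. The guard is open at left and the caliper lies in front of the press. Next I'll move up for a wrist view.

Emit:
move_arm --plan "-0.03 -0.01 -0.03 0 0 0 0.085;-0.03 -0.01 -0.04 0 0 0 0.085;-0.03 -0.01 -0.04 0 0 0 0.085;-0.03 -0.01 -0.02 0 0 0 0.085;0 0 0 0 0 0 0.085;0 0 0 0 0 0 0.085"

```text
time_s: 2.15
position: [0.51, -0.1195, 0.3605]
tool_rot: [[-0.0, 1.0, -0.001], [1.0, 0.0, 0.001], [0.001, -0.001, -1.0]]
ft_force: [0.1, -0.4, -1.4]
grip_width: 0.0847
gripper_force: 0.0
```

```bash
python3 - <<'E'
from h import *
print(env.observe()['position'])
im,d,c=snap('wrist','w1.png'); W=cloud(d,c); np.savez('w1.npz',W=W,im=im,d=d); print(-np.array(c['R']).T@c['t'],c['R'],c['fx'])
for t in ['throat','guard_push','guard_hinge','die_round','die_square','die_thick','spacer_1','charcoal']:
    for r in pinpoint('wrist',t)[:3]:
        u,v=r['pixel']; print(t,round(r['conf'],2),np.round([u,v]),np.round(W[int(v)%400,int(u)%640],3))
E
```

```text
[ 0.50995167 -0.11947395  0.36054865]
[ 0.51112585 -0.04190248  0.50288726] [[ 9.99998746e-01 -4.29253667e-04 -1.52465539e-03]
 [ 5.07539035e-05 -9.53399669e-01  3.01710240e-01]
 [-1.58311617e-03 -3.01709939e-01 -9.53398451e-01]] 351.9563182318313
die_round 0.63 [418. 199.] [ 0.665 -0.204  0.002]
die_round 0.45 [374. 305.] [ 0.605 -0.383  0.008]
die_thick 0.95 [311. 120.] [ 0.504 -0.089  0.001]
spacer_1 0.8 [310. 210.] [ 0.503 -0.213  0.024]
spacer_1 0.77 [430. 129.] [ 0.663 -0.099  0.026]
charcoal 0.8 [416. 265.] [ 0.664 -0.303  0.025]
charcoal 0.47 [373. 305.] [ 0.605 -0.385  0.008]
charcoal 0.26 [428. 130.] [ 0.663 -0.1    0.022]
```

View pics/w1.png

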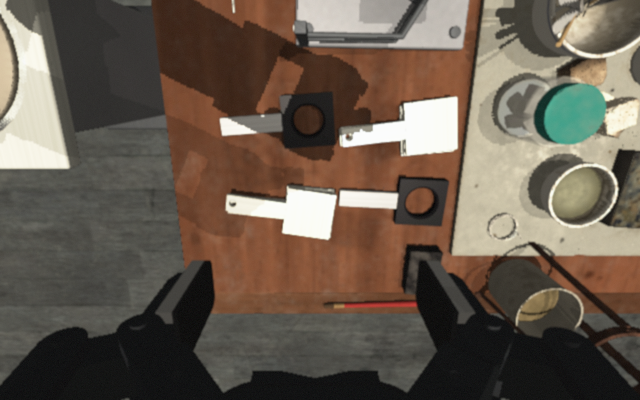

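The wrist view shows die_thick at (308,118), a spacer pile at (312,210), another at (430,127), die_round at (420,200) and the charcoal at (425,268). I'll turn the tool so that it closes along y, then look at the press.

Emit:
move_arm --plan "0 0 -0.01 0 0 -0.187 0.085;0 0 -0.01 0 0 -0.187 0.085;0 0 -0.01 0 0 -0.187 0.085;0 0 -0.01 0 0 -0.187 0.085;0 0 0 0 0 -0.187 0.085;0 0 0 0 0 -0.187 0.085;0 0 0 0 0 -0.187 0.085;0 0 0 0 0 -0.187 0.085;0.03 0.05 0 0 0 -0.075 0.085;0.03 0.06 0 0 0 0 0.085;0.0 0.06 0 0 0 0 0.085;0 0.06 0 0 0 0 0.085"

```text
time_s: 4.1
position: [0.4552, 0.1097, 0.4017]
tool_rot: [[-1.0, 0.0, 0.001], [0.0, 1.0, -0.0], [-0.001, -0.0, -1.0]]
ft_force: [1.0, -0.6, 0.2]
grip_width: 0.0853
gripper_force: 0.0
```

```bash
python3 - <<'E'
from h import *
o=env.observe(); print(o['position'],o['tool_rot'])
im,d,c=snap('wrist','w2.png'); W=cloud(d,c); np.savez('w2.npz',W=W,im=im,d=d); print(-np.array(c['R']).T@c['t'])
for t in ['throat','ram_face','guard_push','guard_hinge','press']:
    for r in pinpoint('wrist',t)[:2]:
        u,v=r['pixel']; print(t,round(r['conf'],2),np.round([u,v]),np.round(W[int(v)%400,int(u)%640],3))
E
```

```text
[0.45520149 0.10974606 0.40167735] [[-9.99999532e-01  3.68690604e-04  8.94576793e-04]
 [ 3.68680983e-04  9.99999932e-01 -1.09198124e-05]
 [-8.94580758e-04 -1.05899939e-05 -9.99999600e-01]]
[0.37757303 0.11449669 0.54403246]
ram_face 0.97 [325. 276.] [0.6   0.128 0.167]
guard_push 0.59 [457.  98.] [0.391 0.282 0.12 ]
guard_hinge 0.87 [397. 173.] [0.494 0.231 0.068]
press 0.81 [320. 244.] [0.621 0.126 0.029]
```

View pics/w2.png

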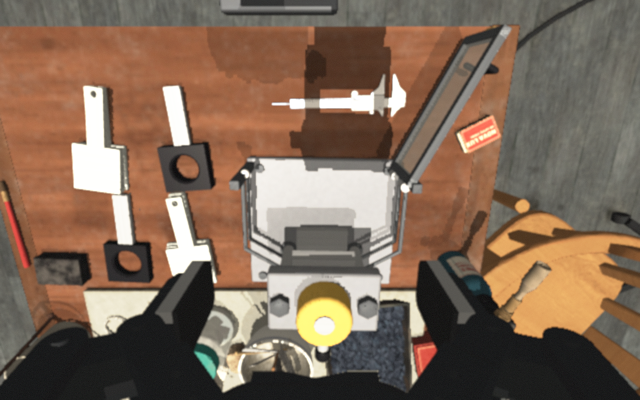

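The view shows the press mouth facing up in the image (towards the robot). Its base front edge is at row ~158, the hinge at (400,185) and the caliper at (340,100). Next I fit the poses.

```bash
cat >> h.py <<'E'
from scipy.optimize import minimize
def template(shape,x,y,a,x0,y0,s,fac=1.0):
    ca,sa=np.cos(a),np.sin(a); m=np.zeros(shape,np.uint8)
    poly=np.array([[35,35],[-35,35],[-35,12],[-120,12],[-120,-12],[-35,-12],[-35,-35],[35,-35]])*1e-3
    P=poly@np.array([[ca,sa],[-sa,ca]])+[x,y]
    P=np.round(((P-[x0,y0])/s)*16).astype(np.int32); cv2.fillPoly(m,[P],1,shift=4); return m
def fitplate(W,guess,ztop,zlo,r=.15):
    """fit silhouette to points with zlo<z<ztop+.004 near guess (x,y,yaw)"""
    s=.0005; x0,y0=guess[0]-r,guess[1]-r*.5; n=int(2*r/s); 
    k=(W[...,2]>zlo)&(W[...,2]<ztop+.005)&(np.abs(W[...,0]-guess[0])<r)&(np.abs(W[...,1]-guess[1])<r*.5)
    p=W[k]; g=np.zeros((n//2,n),np.uint8)
    iy=((p[:,1]-y0)/s).astype(int).clip(0,n//2-1); ix=((p[:,0]-x0)/s).astype(int).clip(0,n-1); g[iy,ix]=1
    g=cv2.morphologyEx(g,cv2.MORPH_CLOSE,np.ones((7,7)))
    f=lambda q: -float((template(g.shape,q[0],q[1],q[2],x0,y0,s).astype(int)*(2*g.astype(int)-1)).sum())
    best=None
    for dx in (-.02,0,.02):
      for a in (-.2,0,.2):
        q=np.array([guess[0]+dx,guess[1],guess[2]+a]); sim=np.vstack([q,q+[.01,0,0],q+[0,.01,0],q+[0,0,.1]])
        R=minimize(f,q,method='Nelder-Mead',options=dict(initial_simplex=sim,xatol=1e-4,fatol=5))
        if best is None or R.fun<best.fun: best=R
    return best.x,-best.fun*s*s*1e6,g.sum()*s*s*1e6
E
cat > fit0.py <<'E'
from h import *
W=np.load('w2.npz')['W']; im=np.load('w2.npz')['im'].astype(int)
G={'thick':(.497,-.085,0),'A':(.497,-.21,0),'B':(.66,-.10,0),'round':(.66,-.195,0)}
if __name__=='__main__':
  for n,g in G.items():
    k=(np.hypot(W[...,0]-g[0],W[...,1]-g[1])<.04); z=W[k][:,2]; z=z[z>.006]; zt=np.percentile(z,80)
    print(n,'ztop',np.round(np.percentile(z,[50,80,95]),4),[np.round(v,4) for v in fitplate(W,g,zt,.006 if n in('thick','round') else zt-.006)])
  W1=np.load('w1.npz')['W']
  for n,g in G.items():
    k=(np.hypot(W1[...,0]-g[0],W1[...,1]-g[1])<.04); z=W1[k][:,2]; z=z[z>.006]; zt=np.percentile(z,80)
    print('w1',n,zt.round(4),[np.round(v,4) for v in fitplate(W1,g,zt,.006 if n in('thick','round') else zt-.006)])
  # press base
  k=(abs(W[...,2]-.016)<.004)&(W[...,0]>.42)&(W[...,0]<.7)&(W[...,1]>-.03)&(W[...,1]<.27)
  p=W[k]; E=[]
  for y in np.arange(.03,.20,.01):
    q=p[abs(p[:,1]-y)<.005]
    if len(q)>10: E.append((y,np.percentile(q[:,0],2)))
  print(np.round(E,4)); E=np.array(E); print('front line',np.polyfit(E[:,0],E[:,1],1))
  top=W[(W[...,2]>.10)&(W[...,0]>.5)&(W[...,1]<.25)&(W[...,1]>0)]; 
  for z in np.arange(.1,.24,.01):
    q=top[abs(top[:,2]-z)<.005]
    if len(q)>30: print(z.round(3),len(q),np.percentile(q[:,0],[2,98]).round(4),np.percentile(q[:,1],[2,98]).round(4))
  t=W[(abs(W[...,0]-.45)<.02)&(abs(W[...,1]+.1)<.1)]; print('table',np.nanpercentile(t[:,2],[20,50]))
E
python3 fit0.py
```

```text
thick ztop [0.0228 0.0238 0.0246] [array([ 0.5015, -0.081 ,  0.0774]), np.float64(4034.0), np.float64(8641.0)]
A ztop [0.0226 0.0235 0.0242] [array([ 0.5022, -0.2147, -0.1494]), np.float64(6347.0), np.float64(6712.5)]
B ztop [0.023  0.0239 0.0245] [array([ 0.6375, -0.0916,  0.1315]), np.float64(2004.0), np.float64(5801.75)]
round ztop [0.0142 0.0153 0.0161] [array([ 0.6665, -0.1985, -0.0482]), np.float64(3227.0), np.float64(10999.5)]
w1 thick 0.4415 [array([ 0.4998, -0.0888,  0.0706]), np.float64(4020.25), np.float64(9415.75)]
w1 A 0.0244 [array([ 0.5008, -0.2216, -0.1507]), np.float64(6348.75), np.float64(6689.75)]
w1 B 0.0244 [array([ 0.6654, -0.0961,  0.1268]), np.float64(6382.75), np.float64(8210.75)]
w1 round 0.0162 [array([ 0.7698, -0.2095, -0.3024]), np.float64(5075.5), np.float64(18640.5)]
[[0.03   0.4887]
 [0.04   0.4885]
 [0.05   0.4887]
 [0.06   0.4896]
 [0.07   0.4887]
 [0.08   0.4886]
 [0.09   0.4885]
 [0.1    0.4886]
 [0.11   0.4885]
 [0.12   0.4886]
 [0.13   0.4888]
 [0.14   0.4896]
 [0.15   0.4899]
 [0.16   0.4897]
 [0.17   0.4899]
 [0.18   0.4899]
 [0.19   0.4908]]
front line [0.01038302 0.48801515]
0.1 45 [0.5004 0.8025] [0.0205 0.2262]
0.11 294 [0.5008 0.7992] [0.0161 0.2344]
0.12 552 [0.5032 0.7889] [0.011  0.2325]
0.13 474 [0.5006 0.7729] [0.0055 0.2441]
0.15 356 [0.5958 0.7526] [0.0408 0.1933]
0.16 534 [0.5957 0.699 ] [0.0502 0.1953]
0.17 3351 [0.5976 0.6752] [0.0598 0.1946]
0.18 869 [0.6053 0.6477] [0.0631 0.1909]
0.19 384 [0.6049 0.6987] [0.0974 0.1559]
0.2 434 [0.605  0.6999] [0.0962 0.1575]
0.21 2060 [0.6082 0.6643] [0.0991 0.1555]
table [-0.00140551 -0.00038681]
```

The arm was still settling in w2, so I'll retake it static, with the calibration read before the picture.

```bash
sed -i 's/    im,d=viewer.get_image(n)/    c=viewer.calibration(n); im,d=viewer.get_image(n)/; s/return im,d,viewer.calibration(n)/return im,d,c/' h.py
python3 - <<'E'
from h import *
o=env.observe(); print(o['position'])
im,d,c=snap('wrist','w3.png'); W=cloud(d,c); np.savez('w2.npz',W=W,im=im,d=d); print(-np.array(c['R']).T@c['t'],env.observe()['position'])
E
sed -i "s/(.497,-.085,0)/(.50,-.088,.07)/;s/(.497,-.21,0)/(.50,-.22,-.15)/;s/(.66,-.10,0)/(.665,-.096,.13)/;s/(.66,-.195,0)/(.662,-.203,0)/" fit0.py; sed -i 's/fitplate(W,g,zt,/fitplate(W,g,zt,/; s/def fitplate(W,guess,ztop,zlo,r=.15)/def fitplate(W,guess,ztop,zlo,r=.13)/' h.py
python3 fit0.py
python3 - <<'E'
from h import *
W=np.load('w2.npz')['W']
# base sides, z .016
p=W[(abs(W[...,2]-.016)<.004)&(W[...,0]>.5)&(W[...,0]<.58)]
for s in np.arange(.5,.58,.02):
    q=p[(abs(p[:,0]-s)<.008)&(p[:,1]>-.03)&(p[:,1]<.27)]; print(s.round(3),np.percentile(q[:,1],[1,99]).round(4))
for z in (.083,.132):
    q=W[(abs(W[...,2]-z)<.006)&(W[...,0]>.47)&(W[...,0]<.62)&(W[...,1]<.28)&(W[...,1]>-.03)]; print(z,len(q),np.percentile(q[:,1],[1,20,40,60,80,99]).round(4),np.percentile(q[:,0],[1,99]).round(4))
p=W[(abs(W[...,2]-.171)<.006)&(W[...,0]>.58)&(W[...,0]<.7)&(W[...,1]<.25)&(W[...,1]>.02)]
r=cv2.minAreaRect((p[:,:2]*1000).astype(np.float32)); print('crown',r)
E
```

```text
[0.45597382 0.10723277 0.40122866]
[0.37930417 0.10710699 0.54363862] [0.4560286  0.10692487 0.40124328]
thick ztop [0.0235 0.0244 0.0253] [array([ 0.5008, -0.0883,  0.0705]), np.float64(4008.75), np.float64(7554.0)]
A ztop [0.0236 0.0244 0.0252] [array([ 0.5013, -0.2217, -0.1506]), np.float64(6432.0), np.float64(6752.5)]
B ztop [0.0237 0.0245 0.0252] [array([ 0.6396, -0.0994,  0.1248]), np.float64(1693.5), np.float64(4399.75)]
round ztop [0.0153 0.0162 0.0171] [array([ 0.6655, -0.2071, -0.053 ]), np.float64(3344.25), np.float64(9662.0)]
w1 thick 0.442 [array([ 0.4997, -0.0888,  0.0707]), np.float64(4017.75), np.float64(8242.25)]
w1 A 0.0244 [array([ 0.5003, -0.2218, -0.1517]), np.float64(6340.0), np.float64(6689.0)]
w1 B 0.0244 [array([ 0.6655, -0.0958,  0.1296]), np.float64(6386.5), np.float64(6818.5)]
w1 round 0.0162 [array([ 0.7615, -0.2268, -0.504 ]), np.float64(4414.75), np.float64(14464.5)]
[[0.03   0.4895]
 [0.04   0.4892]
 [0.05   0.4896]
 [0.06   0.4895]
 [0.07   0.4897]
 [0.08   0.4895]
 [0.09   0.4897]
 [0.1    0.4896]
 [0.11   0.4896]
 [0.12   0.4899]
 [0.13   0.4899]
 [
[... 287 characters left out ...]
83 0.2379]
0.14 31 [0.681  0.7725] [0.0243 0.0849]
0.15 350 [0.5964 0.7539] [0.0305 0.1855]
0.16 526 [0.5964 0.7058] [0.0393 0.1876]
0.17 3365 [0.5984 0.6765] [0.0518 0.1869]
0.18 867 [0.6063 0.6488] [0.0557 0.1832]
0.19 380 [0.606  0.6986] [0.0897 0.1486]
0.2 448 [0.606  0.7006] [0.0877 0.1509]
0.21 2070 [0.6091 0.6653] [0.0912 0.1476]
table [-0.00077467  0.00013509]
0.5 [0.017  0.2137]
0.52 [0.0098 0.2333]
0.54 [0.0103 0.2357]
0.56 [0.0092 0.2357]
0.083 765 [0.0064 0.01   0.0159 0.23   0.2328 0.2385] [0.4727 0.6192]
0.132 467 [0.0054 0.0162 0.1263 0.2288 0.235  0.2421] [0.4717 0.6096]
crown ((637.9617919921875, 119.58219146728516), (139.4036407470703, 81.96684265136719), 88.83550262451172)
```

The poses now agree across views. The press origin is about (0.6395, 0.1205), yaw −0.017 rad. I'll start with die_thick, gripping its handle 98 mm from the block's centre.

Emit:
move_arm --plan "0.007 -0.0253 0.03 0 0 0 0.045;0.007 -0.0253 0.03 0 0 0 0.045;0.007 -0.0253 0.04 0 0 0 0.045;0.007 -0.0253 0.04 0 0 0 0.045;0.007 -0.0253 0.04 0 0 0 0.045;0.007 -0.0253 0.04 0 0 0 0.045;0.007 -0.0253 0.04 0 0 0 0.045;0.005 -0.0253 0.04 0 0 0 0.045;0 0 0 0 0 -0.07 0.045;0 0 0 0 0 0 0.045;0 0 0 0 0 0 0.045" --grip_force 80

```text
time_s: 5.82
position: [0.402, -0.0949, 0.1017]
tool_rot: [[-0.998, -0.068, 0.001], [-0.068, 0.998, -0.001], [-0.001, -0.001, -1.0]]
ft_force: [0.1, 0.6, -1.3]
grip_width: 0.0452
gripper_force: 0.0
```

```bash
cat > look.py <<'E'
import sys
from h import *
o=env.observe(); print(np.round(o['position'],4), 'yaw',np.round(np.arctan2(-o['tool_rot'][1][0],-o['tool_rot'][0][0]),4))
im,d,c=snap('wrist',sys.argv[1]+'.png'); W=cloud(d,c); np.savez('cur.npz',W=W,im=im,d=d)
E
python3 look.py w4; python3 - <<'E'
from h import *
W=np.load('cur.npz')['W']
k=(W[...,2]>.011)&(W[...,2]<.022)&(W[...,0]<.455)&(W[...,0]>.37)&(abs(W[...,1]+.095)<.03)
p=W[k]; print(len(p),np.percentile(p[:,2],50))
for x in np.arange(.38,.455,.01):
    q=p[abs(p[:,0]-x)<.005]
    if len(q)>20: print(x.round(3),np.percentile(q[:,1],[2,50,98]).round(4))
print(p[:,0].min())
E
```

```text
[ 0.402  -0.0949  0.1017] yaw 0.0681
3445 0.016834676339632645
0.38 [-0.1082 -0.0962 -0.0857]
0.39 [-0.1085 -0.0968 -0.0852]
0.4 [-0.1073 -0.0958 -0.0844]
0.41 [-0.1067 -0.0951 -0.0835]
0.42 [-0.1063 -0.0945 -0.0828]
0.43 [-0.1051 -0.0938 -0.0826]
0.44 [-0.1045 -0.0931 -0.0819]
0.45 [-0.104  -0.0926 -0.081 ]
0.38076084624904705
```

View pics/w4.png

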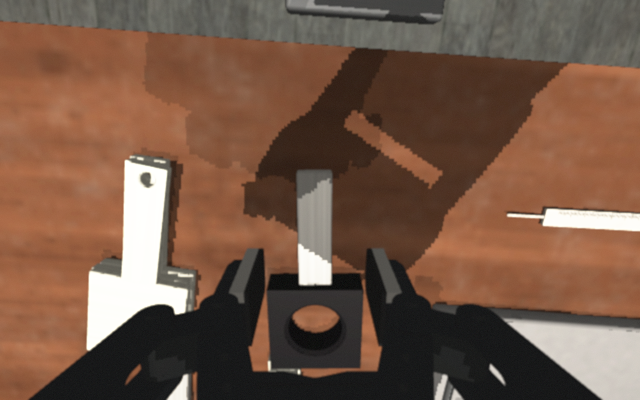

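The handle lies centred under the open fingers, its end at row ~170 and the block at (315,320). Now descend and grip.

Emit:
move_arm --plan "0 -0.001 0.04 0 0 0 0.045;0 0 0.04 0 0 0 0.045;0 0 0.0175 0 0 0 0.045;0 0 0 0 0 0 0.045;0 0 0 0 0 0 0.01;0 0 0 0 0 0 0.01;0 0 0 0 0 0 0.01;0 0 0 0 0 0 0.01" --grip_force 80

```text
time_s: 6.88
position: [0.4023, -0.0956, 0.0043]
tool_rot: [[-0.998, -0.07, 0.001], [-0.07, 0.998, -0.001], [-0.001, -0.001, -1.0]]
ft_force: [-0.1, 0.4, 4.4]
grip_width: 0.022
gripper_force: 80.1
```

Emit:
move_arm --plan "0 0 -0.02 0 0 0 0.01;0 0 -0.045 0 0 0 0.01;0 0 -0.05 0 0 0.04 0.01;0 0 -0.05 0 0 0.047 0.01;-0.004 0.04 0 0 0 0 0.01;-0.004 0.05 0 0 0 0 0.01;-0.004 0.05 0 0 0 0 0.01;-0.004 0.05 0 0 0 0 0.01;0 0.03 0 0 0 0 0.01;0 0 0 0 0 0 0.01;0 0 0 0 0 0 0.01"

```text
time_s: 8.25
position: [0.4213, 0.1238, 0.1685]
tool_rot: [[-1.0, 0.017, -0.001], [0.017, 1.0, -0.0], [0.001, -0.0, -1.0]]
ft_force: [0.6, 0.6, -1.8]
grip_width: 0.0215
gripper_force: 79.5
```

```bash
python3 look.py w5; python3 - <<'E'
from h import *
W=np.load('cur.npz')['W'];o=env.observe()
# tool-frame heights of the plate/handle
R=np.array(o['tool_rot']);T=(W-np.array(o['position']))@R
k=(abs(T[...,1])<.04)&(T[...,0]<.04)&(T[...,0]>-.14)&(T[...,2]>-.03)&(T[...,2]<.03)
p=T[k]
for x in np.arange(-.14,.04,.01):
    q=p[abs(p[:,0]-x)<.005]
    if len(q)>15: print(x.round(3),len(q),np.percentile(q[:,1],[2,98]).round(4),np.percentile(q[:,2],[5,50,95]).round(4))
E
```

```text
[0.4213 0.1238 0.1685] yaw -0.0169
-0.06 118 [-0.0189  0.0189] [0.0025 0.0045 0.0064]
-0.05 670 [-0.0111  0.0114] [-0.0117 -0.011  -0.01  ]
-0.04 928 [-0.0113  0.0112] [-0.012  -0.0111 -0.0102]
-0.03 979 [-0.0114  0.0115] [-0.0121 -0.0112 -0.0102]
-0.02 1022 [-0.0113  0.0111] [-0.0122 -0.0114 -0.0104]
-0.01 1142 [-0.0109  0.0108] [-0.0236 -0.0116 -0.0107]
0.0 1261 [-0.0109  0.0108] [-0.0244 -0.0118 -0.0108]
0.01 3189 [-0.0235  0.0234] [-0.0286 -0.0128 -0.0083]
0.02 1272 [-0.0114  0.0111] [-0.0127 -0.0114 -0.0045]
```

View pics/w5.png

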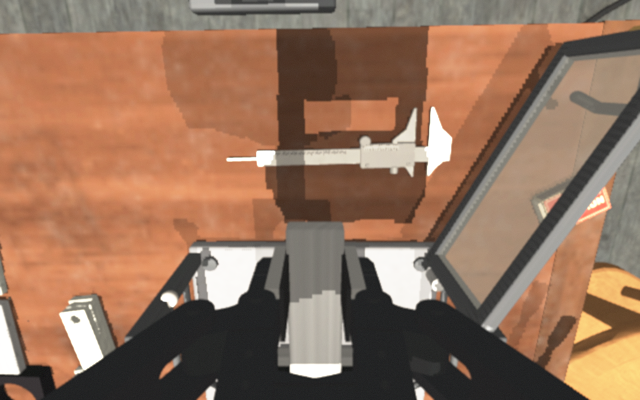

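Held square, sagging about 1°. Lower it in front of the mouth and insert.

Emit:
move_arm --plan "0 0 0.04 0 0 0 0.01;0 0 0.05 0 0 0 0.01;0 0 0.034 0 0 0 0.01;0 0 0 0 0 0 0.01;-0.03 0 0 0 0 0 0.01;-0.03 0 0 0 0 0 0.01;-0.03 0 0 0 0 0 0.01;-0.018 0 0 0 0 0 0.01;0 0 0 0 0 0 0.01;0 0 0.004 0 0 0 0.01;0 0 0.002 0 0 0 0.01;0 0 0 0 0 0 0.01"

```text
time_s: 9.8
position: [0.5291, 0.1225, 0.0388]
tool_rot: [[-1.0, 0.017, -0.001], [0.017, 1.0, -0.0], [0.001, -0.0, -1.0]]
ft_force: [0.7, 0.9, -2.7]
grip_width: 0.0216
gripper_force: 79.5
```

Emit:
move_arm --plan "0 0 0.002 0 0 0 0.01;0 0 0.001 0 0 0 0.01;0 0 0.001 0 0 0 0.01;0 0 0 0 0 0 0.01;-0.004 0 0 0 0 0 0.01;-0.004 0 0 0 0 0 0.01;-0.004 0 0 0 0 0 0.01;0 0 0 0 0 0 0.01"

```text
time_s: 10.8
position: [0.5425, 0.1222, 0.0349]
tool_rot: [[-1.0, 0.017, 0.002], [0.017, 1.0, 0.0], [-0.002, 0.0, -1.0]]
ft_force: [0.8, -0.8, 1.2]
grip_width: 0.0216
gripper_force: 79.9
```

Emit:
move_arm --plan "-0.002 0 0.0005 0 0 0 0.01;0 0 0 0 0 0 0.01;-0.002 0 0 0 0 0 0.01;0 0 0 0 0 0 0.01"

```text
time_s: 11.3
position: [0.5425, 0.1224, 0.0341]
tool_rot: [[-1.0, 0.017, -0.007], [0.017, 1.0, -0.0], [0.007, -0.0, -1.0]]
ft_force: [-14.4, -1.2, 11.5]
grip_width: 0.0216
gripper_force: 81.1
```

Seated against the back stop. Release, rise, and go over to die_round.

Emit:
move_arm --plan "0.003 0 0 0 0 0 0.045;0 0 0 0 0 0 0.045;0 0 0 0 0 0 0.045;0 0 -0.045 0 0 0 0.045;0 0 -0.045 0 0 0 0.045;0.004 -0.03 -0.04 0 0 0 0.045;0 -0.06 0 0 0 0 0.045;0 -0.06 0 0 0 0 0.045;-0.01 -0.06 0 0 0 0 0.045;-0.01 -0.06 0 0 0 0 0.045;-0.003 -0.05 0.04 0 0 0.036 0.045;0 0 0 0 0 0 0.045"

```text
time_s: 12.8
position: [0.555, -0.1995, 0.1223]
tool_rot: [[-0.998, 0.057, -0.004], [0.057, 0.998, 0.002], [0.004, 0.002, -1.0]]
ft_force: [0.3, 0.7, 0.2]
grip_width: 0.0449
gripper_force: 0.0
```

Emit:
move_arm --plan "0 0 0.02 0 0 0 0.045;0 0 0 0 0 0 0.045"

```text
time_s: 13.05
position: [0.5559, -0.1958, 0.1049]
tool_rot: [[-0.999, 0.052, -0.002], [0.052, 0.999, 0.001], [0.002, 0.001, -1.0]]
ft_force: [-0.4, 0.4, 0.4]
grip_width: 0.0451
gripper_force: 0.0
```

```bash
python3 look.py w6; cat > handle.py <<'E'
# handle line near tool: world strip fit. args: zlo zhi
import sys
from h import *
W=np.load('cur.npz')['W'];o=env.observe();zl,zh=map(float,sys.argv[1:3]); R=np.array(o['tool_rot']);P=np.array(o['position'])
T=(W-P)@R; k=(W[...,2]>zl)&(W[...,2]<zh)&(abs(T[...,1])<.034)&(T[...,0]<.08)&(T[...,0]>-.055)
p=T[k]; L=[]
for x in np.arange(-.06,.08,.005):
    q=p[abs(p[:,0]-x)<.0025]
    if len(q)>15:
        e=np.percentile(q[:,1],[3,97]); L.append((x,*e))
L=np.array(L); w=L[:,2]-L[:,1]; g=L[abs(w-.024)<.004]; f=np.polyfit(g[:,0],(g[:,1]+g[:,2])/2,1)
print('n',len(g),'w',w.round(3)); print('lateral at grip (tool y)',f[1].round(4),'turn rz',np.arctan(f[0]).round(4),'handle end tool x',np.percentile(p[:,0],99.5).round(4), '(want ~.022) ztop',np.percentile(p[:,2]*-1+P[2],50).round(4))
E
python3 handle.py .008 .018
```

```text
[ 0.5559 -0.1958  0.1049] yaw -0.0519
n 14 w [0.023 0.022 0.022 0.022 0.023 0.022 0.022 0.022 0.022 0.022 0.022 0.022
 0.022 0.022]
lateral at grip (tool y) -0.0056 turn rz -0.0038 handle end tool x 0.023 (want ~.022) ztop 0.0128
```

View pics/w6.png

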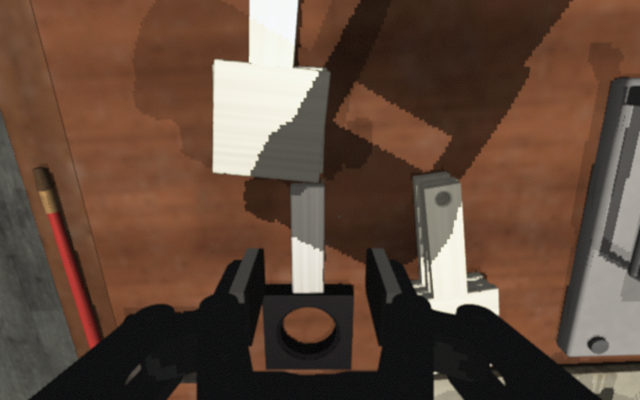

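```bash
python3 - <<'E'
from h import *
W=np.load('cur.npz')['W'];o=env.observe()
T=(W-np.array(o['position']))@np.array(o['tool_rot'])
k=(W[...,2]>.008)&(abs(T[...,1]+.0056)<.01)&(T[...,0]<.12)&(T[...,0]>-.16)&(W[...,2]<.03)
for x in np.arange(-.15,.12,.01):
    q=W[k&(abs(T[...,0]-x)<.005)]
    if len(q)>5: print(x.round(3),len(q),np.percentile(q[:,2],50).round(4))
E
```

```text
-0.15 6 0.0151
-0.14 259 0.0158
-0.13 235 0.0131
-0.09 45 0.0149
-0.08 342 0.0157
-0.07 312 0.0129
-0.06 319 0.0129
-0.05 319 0.013
-0.04 335 0.0129
-0.03 339 0.0129
-0.02 362 0.0129
-0.01 365 0.0129
0.0 383 0.0129
0.01 233 0.0125
0.02 374 0.0239
0.03 449 0.0239
0.04 498 0.0239
0.05 509 0.0239
0.06 535 0.0239
0.07 565 0.0239
0.08 559 0.0238
0.09 150 0.0235
0.1 127 0.0238
0.11 163 0.0238
```

The block is at (308,330) and its handle end abuts pile A's far edge, so the original fit holds. Shift and grasp.

Emit:
move_arm --plan "-0.0115 -0.0056 0.03 0 0 -0.004 0.045;0 0 0.04 0 0 0 0.045;0 0 0.025 0 0 0 0.045;0 0 0.006 0 0 0 0.045;0 0 0 0 0 0 0.045;0 0 0 0 0 0 0.01;0 0 0 0 0 0 0.01;0 0 0 0 0 0 0.01;0 0 0 0 0 0 0.01"

```text
time_s: 14.22
position: [0.5678, -0.2032, 0.0049]
tool_rot: [[-0.999, 0.049, 0.001], [0.049, 0.999, -0.001], [-0.002, -0.001, -1.0]]
ft_force: [1.5, 0.0, 3.8]
grip_width: 0.0209
gripper_force: 78.5
```

Emit:
move_arm --plan "0 0 -0.025 0 0 0 0.01;0 0 -0.05 0 0 -0.016 0.01;0.03 0 -0.05 0 0 -0.016 0.01;0.04 0.02 -0.04 0 0 0 0.01;0.04 0.04 0 0 0 0 0.01;0.038 0.045 0 0 0 0 0.01;0 0.055 0 0 0 0 0.01;0 0.055 0 0 0 0 0.01;0 0.055 0 0 0 0 0.01;0 0.055 0 0 0 0 0.01;0 0 0 0 0 0 0.01;0 0 0 0 0 0 0.01"

```text
time_s: 15.72
position: [0.4244, 0.1247, 0.1689]
tool_rot: [[-1.0, 0.016, -0.001], [0.016, 1.0, -0.0], [0.001, -0.0, -1.0]]
ft_force: [-0.4, -0.5, -2.2]
grip_width: 0.0213
gripper_force: 81.3
```

```bash
cat > held.py <<'E'
import sys
from h import *
o=env.observe(); P=np.array(o['position']); R=np.array(o['tool_rot']); print(P.round(4),'yaw',np.arctan2(-R[1,0],-R[0,0]).round(4),'F',np.round(o['ft_force'],1),'w',o['grip_width'])
im,d,c=snap('wrist','h.png'); W=cloud(d,c); np.savez('cur.npz',W=W,im=im,d=d); T=(W-P)@R
k=(abs(T[...,1])<.014)&(T[...,0]<.06)&(T[...,0]>-.08)&(T[...,2]>-.03)&(T[...,2]<.02)
for x in np.arange(-.075,.05,.0125):
    q=T[k&(abs(T[...,0]-x)<.004)]
    if len(q)>15: print(x.round(4),len(q),np.percentile(q[:,1],[2,98]).round(4),'h',-np.percentile(q[:,2],50).round(4))
print('end',np.percentile(T[k][:,0],99.5).round(4))
E
python3 held.py
```

```text
[0.4244 0.1247 0.1689] yaw -0.0164 F [-0.4 -0.5 -2.2] w 0.021272258249276997
-0.0625 81 [-0.014   0.0139] h -0.0017
-0.05 661 [-0.0112  0.0115] h 0.0056
-0.0375 703 [-0.0114  0.0112] h 0.0059
-0.025 749 [-0.0116  0.0109] h 0.0061
-0.0125 804 [-0.0108  0.0102] h 0.0064
-0.0 956 [-0.0108  0.0103] h 0.0068
0.0125 1509 [-0.0136  0.0137] h 0.0072
0.025 482 [-0.0113  0.0105] h 0.0035
end 0.022
```

Emit:
move_arm --plan "0 0 0.04 0 0 0 0.01;0 0 0.04 0 0 0 0.01;0 0 0.019 0 0 0 0.01;-0.02 0 0 0 0 0 0.01;-0.03 0 0 0 0 0 0.01;-0.03 0 0 0 0 0 0.01;-0.02 0 0 0 0 0 0.01;-0.006 0 0 0 0 0 0.01;0 0 0.004 0 0 0 0.01;0 0 0.003 0 0 0 0.01;0 0 0.002 0 0 0 0.01;0 0 0 0 0 0 0.01"

```text
time_s: 17.27
position: [0.5305, 0.1232, 0.0613]
tool_rot: [[-1.0, 0.017, -0.0], [0.017, 1.0, -0.0], [0.0, -0.0, -1.0]]
ft_force: [-0.3, -0.6, -0.8]
grip_width: 0.0215
gripper_force: 81.4
```

Emit:
move_arm --plan "0 0 0.0015 0 0 0 0.01;0 0 0 0 0 0 0.01;-0.004 0 0 0 0 0 0.01;-0.004 0 0 0 0 0 0.01;-0.004 0 0 0 0 0 0.01;0 0 0 0 0 0 0.01;-0.002 0 0 0 0 0 0.01;0 0 0 0 0 0 0.01"

```text
time_s: 18.27
position: [0.5432, 0.1231, 0.0596]
tool_rot: [[-1.0, 0.017, -0.004], [0.017, 1.0, 0.0], [0.004, -0.0, -1.0]]
ft_force: [-8.7, -0.5, 6.0]
grip_width: 0.0207
gripper_force: 82.2
```

Emit:
move_arm --plan "-0.0015 0 0 0 0 0 0.01;0.003 0 0 0 0 0 0.045;0 0 0 0 0 0 0.045;0 0 0 0 0 0 0.045;0 0 -0.05 0 0 0 0.045;0.01 -0.02 -0.055 0 0 0 0.045;0.03 -0.05 0 0 0 0 0.045;0.03 -0.05 0 0 0 0 0.045;0.03 -0.05 0 0 0 0 0.045;0.03 -0.05 0 0 0 0 0.045;0.01 -0.055 0.02 0 0 0 0.045;0 -0.055 0.03 0 0 0 0.045"

```text
time_s: 19.77
position: [0.3976, -0.2068, 0.1153]
tool_rot: [[-1.0, 0.017, 0.003], [0.017, 1.0, -0.002], [-0.003, -0.002, -1.0]]
ft_force: [1.5, -0.0, -0.5]
grip_width: 0.045
gripper_force: 0.0
```

Emit:
move_arm --plan "0 0 0.01 0 0 0.134 0.045;0 0 0 0 0 0 0.045;0 0 0 0 0 0 0.045"

```text
time_s: 20.15
position: [0.3982, -0.2043, 0.1055]
tool_rot: [[-0.989, 0.147, 0.001], [0.147, 0.989, -0.001], [-0.001, -0.001, -1.0]]
ft_force: [0.4, 0.5, -0.0]
grip_width: 0.0449
gripper_force: 0.0
```

```bash
python3 look.py w7; python3 handle.py .018 .029
```

```text
[ 0.3982 -0.2043  0.1055] yaw -0.1476
n 15 w [0.022 0.022 0.022 0.023 0.022 0.022 0.023 0.022 0.022 0.023 0.022 0.022
 0.023 0.023 0.023]
lateral at grip (tool y) -0.002 turn rz 0.0069 handle end tool x 0.0153 (want ~.022) ztop 0.0238
```

View pics/w7.png

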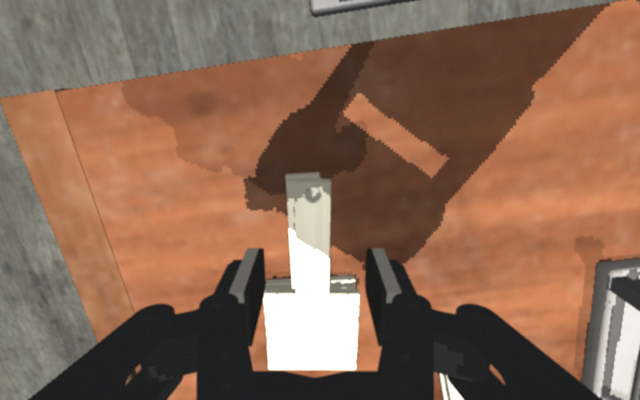

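The top plate is at (310,330), and the plates below peek out ~2 mm left and behind. I'll use a fingertip grip on the top plate only.

Emit:
move_arm --plan "-0.0065 -0.002 0.03 0 0 0.006 0.045;0 0 0.04 0 0 0 0.045;0 0 0.018 0 0 0 0.045;0 0 0 0 0 0 0.045;0 0 0 0 0 0 0.045;0 0 0 0 0 0 0.01;0 0 0 0 0 0 0.01;0 0 0 0 0 0 0.01;0 0 0 0 0 0 0.01;0 0 -0.015 0 0 0 0.01;0 0 -0.02 0 0 0 0.01;0 0 0 0 0 0 0.01" --grip_force 100

```text
time_s: 21.7
position: [0.4045, -0.2079, 0.053]
tool_rot: [[-0.988, 0.156, 0.002], [0.156, 0.988, -0.002], [-0.003, -0.002, -1.0]]
ft_force: [0.1, -0.7, -1.5]
grip_width: 0.02
gripper_force: 98.3
```

```bash
python3 held.py
```

```text
[ 0.4045 -0.2079  0.053 ] yaw -0.1566 F [ 0.1 -0.7 -1.5] w 0.02001206746997258
-0.0625 81 [-0.0135  0.0133] h 0.0045
-0.05 660 [-0.0114  0.0117] h 0.0048
-0.0375 708 [-0.0116  0.0114] h 0.0049
-0.025 737 [-0.0112  0.011 ] h 0.0051
-0.0125 771 [-0.0103  0.0099] h 0.0054
-0.0 907 [-0.0103  0.0099] h 0.0056
0.0125 1321 [-0.0137  0.0137] h 0.0064
0.025 464 [-0.0118  0.0112] h 0.0028
end 0.022
```

View pics/h.png

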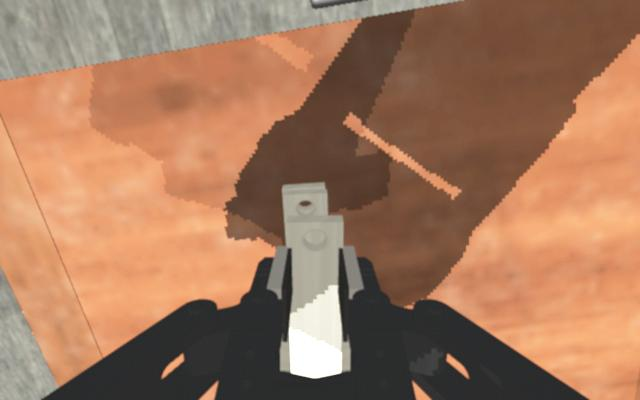

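Only the top plate is held, cleanly. Take it to the mouth.

Emit:
move_arm --plan "0 0 -0.04 0 0 0 0.01;0 0 -0.04 0 0 -0.07 0.01;0 0 -0.037 0 0 -0.069 0.01;-0.0025 0.055 0 0 0 0 0.01;-0.0025 0.055 0 0 0 0 0.01;-0.0025 0.055 0 0 0 0 0.01;-0.0025 0.055 0 0 0 0 0.01;-0.0025 0.055 0 0 0 0 0.01;-0.002 0.057 0 0 0 0 0.01;0 0 0 0 0 0 0.01;0 0 0 0 0 0 0.01"

```text
time_s: 23.12
position: [0.4241, 0.124, 0.1682]
tool_rot: [[-1.0, 0.017, -0.001], [0.017, 1.0, -0.0], [0.001, -0.0, -1.0]]
ft_force: [0.2, 0.5, -0.5]
grip_width: 0.0204
gripper_force: 98.7
```

Emit:
move_arm --plan "0 0 0.04 0 0 0 0.01;0 0 0.04 0 0 0 0.01;0 0 0.009 0 0 0 0.01;-0.02 0 0 0 0 0 0.01;-0.03 0 0 0 0 0 0.01;-0.03 0 0 0 0 0 0.01;-0.02 0 0 0 0 0 0.01;-0.007 0 0 0 0 0 0.01;0 0 0.003 0 0 0 0.01;0 0 0.002 0 0 0 0.01;0 0 0 0 0 0 0.01;0 0 0 0 0 0 0.01"

```text
time_s: 24.62
position: [0.5311, 0.1224, 0.075]
tool_rot: [[-1.0, 0.018, -0.0], [0.018, 1.0, 0.0], [0.0, 0.0, -1.0]]
ft_force: [0.4, 0.4, -1.9]
grip_width: 0.02
gripper_force: 98.7
```

```bash
python3 held.py
```

```text
[0.5311 0.1224 0.075 ] yaw -0.0177 F [ 0.4  0.4 -1.9] w 0.01995569670589028
-0.0625 82 [-0.0134  0.0131] h 0.0044
-0.05 672 [-0.0113  0.0115] h 0.0047
-0.0375 713 [-0.0118  0.0113] h 0.005
-0.025 718 [-0.0113  0.0108] h 0.0051
-0.0125 773 [-0.0104  0.0098] h 0.0053
-0.0 923 [-0.0104  0.0098] h 0.0056
0.0125 1443 [-0.0136  0.0136] h 0.0061
0.025 464 [-0.0119  0.011 ] h 0.0029
end 0.022
```

Emit:
move_arm --plan "0 0 0.0015 0 0 0 0.01;0 0 0.001 0 0 0 0.01;0 0 0 0 0 0 0.01;-0.004 0 0 0 0 0 0.01;-0.004 0 0 0 0 0 0.01;-0.003 0 0 0 0 0 0.01;0 0 0 0 0 0 0.01;-0.002 0 0 0 0 0 0.01;0 0 0 0 0 0 0.01"

```text
time_s: 25.8
position: [0.5433, 0.1222, 0.0722]
tool_rot: [[-1.0, 0.018, -0.003], [0.018, 1.0, 0.0], [0.003, 0.0, -1.0]]
ft_force: [-4.8, -0.3, 2.0]
grip_width: 0.02
gripper_force: 99.2
```

Emit:
move_arm --plan "-0.0025 0 0 0 0 0 0.01;0 0 0 0 0 0 0.01;0.003 0 0 0 0 0 0.045;0 0 0 0 0 0 0.045;0 0 0 0 0 0 0.045;0 0 -0.05 0 0 0 0.045;0.01 -0.02 -0.055 0 0 0 0.045;0.03 -0.05 0 0 0 0 0.045;0.03 -0.05 0 0 0 0 0.045;0.03 -0.05 0 0 0 0 0.045;0.03 -0.05 0 0 0 0 0.045;0.008 -0.055 0.02 0 0 0 0.045"

```text
time_s: 27.3
position: [0.4003, -0.1521, 0.1585]
tool_rot: [[-1.0, 0.018, 0.003], [0.018, 1.0, -0.002], [-0.003, -0.002, -1.0]]
ft_force: [1.3, -0.5, -0.4]
grip_width: 0.045
gripper_force: 0.0
```

Emit:
move_arm --plan "0 -0.055 0.03 0 0 0.07 0.045;0 0 0.02 0 0 0.069 0.045;0 0 0 0 0 0 0.045;0 0 0 0 0 0 0.045"

```text
time_s: 27.8
position: [0.4004, -0.2051, 0.1083]
tool_rot: [[-0.988, 0.154, 0.001], [0.154, 0.988, -0.001], [-0.001, -0.001, -1.0]]
ft_force: [0.4, 0.1, -0.7]
grip_width: 0.045
gripper_force: 0.0
```

```bash
python3 look.py w8; python3 handle.py .0115 .0205
```

```text
[ 0.4004 -0.2051  0.1083] yaw -0.1547
n 15 w [0.022 0.023 0.022 0.022 0.023 0.023 0.022 0.022 0.022 0.022 0.022 0.022
 0.023 0.024 0.022]
lateral at grip (tool y) -0.0071 turn rz -0.0372 handle end tool x 0.0166 (want ~.022) ztop 0.0158
```

Emit:
move_arm --plan "-0.0055 -0.007 0.03 0 0 -0.037 0.045;0 0 0.04 0 0 0 0.045;0 0 0.0285 0 0 0 0.045;0 0 0 0 0 0 0.045;0 0 0 0 0 0 0.045;0 0 0 0 0 0 0.01;0 0 0 0 0 0 0.01;0 0 0 0 0 0 0.01;0 0 0 0 0 0 0.01;0 0 -0.015 0 0 0 0.01;0 0 -0.02 0 0 0 0.01;0 0 0 0 0 0 0.01"

```text
time_s: 29.35
position: [0.4049, -0.2135, 0.0453]
tool_rot: [[-0.993, 0.119, 0.003], [0.119, 0.993, -0.002], [-0.003, -0.002, -1.0]]
ft_force: [0.7, 0.9, -0.1]
grip_width: 0.02
gripper_force: 98.5
```

```bash
python3 held.py
```

```text
[ 0.4049 -0.2135  0.0453] yaw -0.1196 F [ 0.7  0.9 -0.1] w 0.019983060550104837
-0.0625 111 [-0.0137  0.0133] h 0.004
-0.05 665 [-0.0114  0.0119] h 0.0043
-0.0375 696 [-0.0115  0.0114] h 0.0045
-0.025 724 [-0.0111  0.0106] h 0.0047
-0.0125 769 [-0.0103  0.0099] h 0.0049
-0.0 917 [-0.0103  0.0099] h 0.0052
0.0125 1350 [-0.0137  0.0137] h 0.006
0.025 502 [-0.0119  0.0111] h 0.0025
end 0.0221
```

Emit:
move_arm --plan "0 0 -0.04 0 0 0 0.01;0 0 -0.045 0 0 -0.05 0.01;0 0 -0.04 0 0 -0.052 0.01;-0.0025 0.055 0 0 0 0 0.01;-0.0025 0.055 0 0 0 0 0.01;-0.0025 0.055 0 0 0 0 0.01;-0.0025 0.055 0 0 0 0 0.01;-0.0025 0.06 0 0 0 0 0.01;-0.0015 0.058 0 0 0 0 0.01;0 0 0.03 0 0 0 0.01;0 0 0 0 0 0 0.01;0 0 0 0 0 0 0.01"

```text
time_s: 30.9
position: [0.4246, 0.1242, 0.1393]
tool_rot: [[-1.0, 0.019, -0.0], [0.019, 1.0, -0.0], [0.0, -0.0, -1.0]]
ft_force: [0.1, 0.7, -1.8]
grip_width: 0.0202
gripper_force: 98.7
```

Emit:
move_arm --plan "0 0 0.03 0 0 -0.002 0.01;0 0 0.022 0 0 0 0.01;-0.01 0 0 0 0 0 0.01;-0.03 0 0 0 0 0 0.01;-0.03 0 0 0 0 0 0.01;-0.03 0 0 0 0 0 0.01;-0.007 0 0 0 0 0 0.01;0 0 0.003 0 0 0 0.01;0 0 0.001 0 0 0 0.01;0 0 0 0 0 0 0.01;0 0 0 0 0 0 0.01"

```text
time_s: 32.28
position: [0.531, 0.123, 0.0831]
tool_rot: [[-1.0, 0.016, -0.0], [0.016, 1.0, -0.0], [0.0, -0.0, -1.0]]
ft_force: [0.9, 1.2, -0.9]
grip_width: 0.02
gripper_force: 98.7
```

```bash
python3 held.py
```

```text
[0.531  0.123  0.0831] yaw -0.0157 F [ 0.9  1.2 -0.9] w 0.020005279730394832
-0.0625 108 [-0.0135  0.0132] h 0.004
-0.05 670 [-0.0116  0.0116] h 0.0043
-0.0375 704 [-0.0115  0.0113] h 0.0045
-0.025 734 [-0.0112  0.0105] h 0.0047
-0.0125 764 [-0.0104  0.0097] h 0.005
-0.0 909 [-0.0103  0.0097] h 0.0053
0.0125 1509 [-0.0136  0.0136] h 0.0058
0.025 508 [-0.012   0.0111] h 0.0026
end 0.0221
```

Emit:
move_arm --plan "0 0 0.0015 0 0 0 0.01;0 0 0.001 0 0 0 0.01;0 0 0 0 0 0 0.01;-0.004 0 0 0 0 0 0.01;-0.004 0 0 0 0 0 0.01;-0.004 0 0 0 0 0 0.01;0 0 0 0 0 0 0.01;-0.003 0 0 0 0 0 0.01;0 0 0 0 0 0 0.01"

```text
time_s: 33.45
position: [0.5434, 0.123, 0.0799]
tool_rot: [[-1.0, 0.016, -0.007], [0.016, 1.0, 0.0], [0.007, 0.0, -1.0]]
ft_force: [-12.9, 0.0, 5.5]
grip_width: 0.0196
gripper_force: 99.8
```

Emit:
move_arm --plan "0.003 0 0 0 0 0 0.045;0 0 0 0 0 0 0.045;0 0 0 0 0 0 0.045;0 0 -0.05 0 0 0 0.045;0.01 -0.02 -0.045 0 0 0 0.045;0.03 -0.05 0 0 0 0 0.045;0.03 -0.05 0 0 0 0 0.045;0.03 -0.05 0 0 0 0 0.045;0.03 -0.05 0 0 0 0 0.045;0.006 -0.06 0.02 0 0 0 0.045;0 -0.055 0.03 0 0 0.055 0.045;0 0 0.025 0 0 0.055 0.045"

```text
time_s: 34.95
position: [0.4022, -0.2127, 0.1]
tool_rot: [[-0.991, 0.132, 0.001], [0.132, 0.991, -0.002], [-0.001, -0.001, -1.0]]
ft_force: [0.5, 1.8, 0.4]
grip_width: 0.0448
gripper_force: 0.0
```

Emit:
move_arm --plan "0 0 0 0 0 0 0.045;0 0 0 0 0 0 0.045"

```text
time_s: 35.2
position: [0.4027, -0.2088, 0.1018]
tool_rot: [[-0.992, 0.124, 0.001], [0.124, 0.992, -0.001], [-0.001, -0.001, -1.0]]
ft_force: [-0.2, -0.3, 0.3]
grip_width: 0.0451
gripper_force: 0.0
```

```bash
python3 look.py w9; python3 handle.py .0035 .0125
```

```text
[ 0.4027 -0.2088  0.1018] yaw -0.1239
n 16 w [0.022 0.022 0.022 0.022 0.022 0.022 0.023 0.022 0.022 0.022 0.022 0.023
 0.023 0.023 0.023 0.023]
lateral at grip (tool y) -0.004 turn rz -0.0337 handle end tool x 0.0208 (want ~.022) ztop 0.0078
```

Emit:
move_arm --plan "-0.001 -0.004 0.03 0 0 -0.034 0.045;0 0 0.04 0 0 0 0.045;0 0 0.029 0 0 0 0.045;0 0 0 0 0 0 0.045;0 0 0 0 0 0 0.045;0 0 0 0 0 0 0.01;0 0 0 0 0 0 0.01;0 0 0 0 0 0 0.01;0 0 0 0 0 0 0.01;0 0 -0.015 0 0 0 0.01;0 0 -0.02 0 0 0 0.01;0 0 0 0 0 0 0.01"

```text
time_s: 36.75
position: [0.4032, -0.2135, 0.0382]
tool_rot: [[-0.996, 0.091, 0.002], [0.091, 0.996, -0.002], [-0.003, -0.002, -1.0]]
ft_force: [-1.0, 0.5, -1.6]
grip_width: 0.0197
gripper_force: 98.2
```

```bash
python3 held.py
```

```text
[ 0.4032 -0.2135  0.0382] yaw -0.0916 F [-1.   0.5 -1.6] w 0.019718892658161773
-0.0625 206 [-0.0134  0.0134] h 0.0029
-0.05 648 [-0.0114  0.0115] h 0.0033
-0.0375 693 [-0.0116  0.0117] h 0.0035
-0.025 705 [-0.0111  0.0106] h 0.0037
-0.0125 739 [-0.0101  0.0096] h 0.004
-0.0 894 [-0.0101  0.0097] h 0.0043
0.0125 1348 [-0.0137  0.0137] h 0.0055
0.025 460 [-0.0118  0.0111] h 0.0014
end 0.0218
```

Emit:
move_arm --plan "0 0 -0.04 0 0 0 0.01;0 0 -0.045 0 0 -0.037 0.01;0 0 -0.045 0 0 -0.037 0.01;-0.003 0.055 0 0 0 0 0.01;-0.003 0.055 0 0 0 0 0.01;-0.003 0.055 0 0 0 0 0.01;-0.003 0.055 0 0 0 0 0.01;-0.002 0.06 0 0 0 0 0.01;-0.0015 0.058 0 0 0 0 0.01;0 0 0.03 0 0 0 0.01;0 0 0 0 0 0 0.01;0 0 0 0 0 0 0.01"

```text
time_s: 38.3
position: [0.4245, 0.1241, 0.1372]
tool_rot: [[-1.0, 0.019, -0.0], [0.019, 1.0, -0.0], [0.0, -0.0, -1.0]]
ft_force: [-1.0, -0.2, -1.2]
grip_width: 0.0197
gripper_force: 98.6
```

Emit:
move_arm --plan "0 0 0.03 0 0 -0.002 0.01;0 0 0.011 0 0 0 0.01;-0.01 0 0 0 0 0 0.01;-0.03 0 0 0 0 0 0.01;-0.03 0 0 0 0 0 0.01;-0.03 0 0 0 0 0 0.01;-0.007 0 0 0 0 0 0.01;0 0 0.003 0 0 0 0.01;0 0 0.001 0 0 0 0.01;0 0 0 0 0 0 0.01;0 0 0 0 0 0 0.01"

```text
time_s: 39.67
position: [0.5309, 0.1231, 0.092]
tool_rot: [[-1.0, 0.016, 0.0], [0.016, 1.0, 0.0], [-0.0, 0.0, -1.0]]
ft_force: [-0.6, -0.1, -1.3]
grip_width: 0.02
gripper_force: 98.7
```

```bash
python3 held.py
```

```text
[0.5309 0.1231 0.092 ] yaw -0.0157 F [-0.6 -0.1 -1.3] w 0.02002223344409406
-0.0625 189 [-0.0134  0.0134] h 0.003
-0.05 651 [-0.0114  0.0111] h 0.0033
-0.0375 706 [-0.0116  0.0113] h 0.0035
-0.025 704 [-0.0112  0.0105] h 0.0037
-0.0125 743 [-0.0102  0.0095] h 0.004
-0.0 902 [-0.0102  0.0096] h 0.0043
0.0125 1511 [-0.0136  0.0136] h 0.0049
0.025 444 [-0.012   0.0109] h 0.0015
end 0.0219
```

Emit:
move_arm --plan "0 0 0.0015 0 0 0 0.01;0 0 0.001 0 0 0 0.01;0 0 0 0 0 0 0.01;-0.004 0 0 0 0 0 0.01;-0.004 0 0 0 0 0 0.01;-0.004 0 0 0 0 0 0.01;0 0 0 0 0 0 0.01;-0.003 0 0 0 0 0 0.01;0 0 0 0 0 0 0.01"

```text
time_s: 40.85
position: [0.5432, 0.123, 0.0889]
tool_rot: [[-1.0, 0.016, -0.008], [0.016, 1.0, 0.0], [0.008, -0.0, -1.0]]
ft_force: [-14.5, 1.1, 7.5]
grip_width: 0.0195
gripper_force: 99.9
```

Emit:
move_arm --plan "0.003 0 0 0 0 0 0.045;0 0 0 0 0 0 0.045;0 0 0 0 0 0 0.045;0 0 -0.04 0 0 0 0.045;0.004 -0.03 -0.04 0 0 0 0.045;0 -0.055 0 0 0 0 0.045;0 -0.055 0 0 0 0 0.045;-0.01 -0.05 0 0 0 -0.05 0.045;-0.01 -0.04 0.02 0 0 -0.05 0.045;0 0 0.04 0 0 -0.046 0.045;0 0 0 0 0 0 0.045;0 0 0 0 0 0 0.045"

```text
time_s: 42.35
position: [0.5582, -0.1068, 0.1107]
tool_rot: [[-0.992, -0.13, 0.002], [-0.13, 0.992, -0.001], [-0.002, -0.001, -1.0]]
ft_force: [0.5, 0.5, 0.3]
grip_width: 0.0452
gripper_force: 0.0
```

```bash
python3 look.py w10; python3 handle.py .018 .029
```

```text
[ 0.5582 -0.1068  0.1107] yaw 0.1299
n 14 w [0.022 0.023 0.022 0.022 0.023 0.023 0.022 0.022 0.022 0.022 0.022 0.023
 0.023 0.022]
lateral at grip (tool y) -0.0031 turn rz 0.0023 handle end tool x 0.0113 (want ~.022) ztop 0.0238
```

View pics/w10.png

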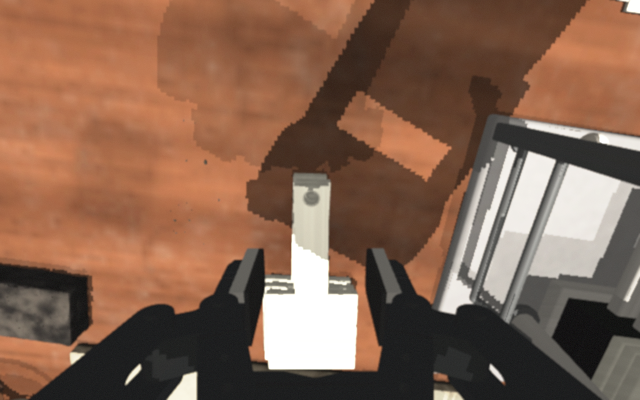

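The top plate of pile B is centred. Grip it without lifting yet, to get a baseline for the camera slope.

Emit:
move_arm --plan "-0.0105 -0.003 0.03 0 0 0.002 0.045;0 0 0.04 0 0 0 0.045;0 0 0.023 0 0 0 0.045;0 0 0 0 0 0 0.045;0 0 0 0 0 0 0.045;0 0 0 0 0 0 0.01;0 0 0 0 0 0 0.01;0 0 0 0 0 0 0.01;0 0 0 0 0 0 0.01"

```text
time_s: 43.52
position: [0.569, -0.1088, 0.0183]
tool_rot: [[-0.992, -0.128, 0.003], [-0.128, 0.992, -0.001], [-0.003, -0.001, -1.0]]
ft_force: [-1.6, 2.2, 8.5]
grip_width: 0.0201
gripper_force: 97.8
```

```bash
python3 held.py
```

```text
[ 0.569  -0.1088  0.0183] yaw 0.1284 F [-1.6  2.2  8.5] w 0.020085437957658055
-0.0625 99 [-0.0137  0.0139] h -0.0026
-0.05 689 [-0.0122  0.0113] h 0.0055
-0.0375 706 [-0.0116  0.0111] h 0.0055
-0.025 745 [-0.0117  0.0107] h 0.0055
-0.0125 787 [-0.0106  0.0097] h 0.0056
-0.0 924 [-0.0106  0.0097] h 0.0057
0.0125 1463 [-0.0136  0.0136] h 0.006
0.025 1907 [-0.0126  0.0132] h -0.0106
0.0375 981 [-0.0133  0.0135] h -0.0183
end 0.0595
```

Emit:
move_arm --plan "0 0 -0.015 0 0 0 0.01;0 0 -0.03 0 0 0 0.01;0 0 -0.03 0 0 0 0.01;0 0 0 0 0 0 0.01;0 0 0 0 0 0 0.01"

```text
time_s: 44.2
position: [0.5678, -0.1084, 0.0909]
tool_rot: [[-0.992, -0.128, -0.001], [-0.128, 0.992, 0.0], [0.001, 0.001, -1.0]]
ft_force: [0.7, -1.3, -1.5]
grip_width: 0.0199
gripper_force: 98.3
```

```bash
python3 held.py
```

```text
[ 0.5678 -0.1084  0.0909] yaw 0.1281 F [ 0.7 -1.3 -1.5] w 0.01985288638435172
-0.0625 82 [-0.0133  0.0131] h 0.0044
-0.05 644 [-0.0118  0.0109] h 0.0048
-0.0375 706 [-0.0116  0.0111] h 0.005
-0.025 736 [-0.0116  0.0107] h 0.0052
-0.0125 773 [-0.0106  0.0097] h 0.0054
-0.0 916 [-0.0106  0.0097] h 0.0057
0.0125 1294 [-0.0136  0.0137] h 0.0065
0.025 385 [-0.012   0.0109] h 0.0024
end 0.0216
```

The real sag is about 0.016 rad. I'll carry it over and pitch the tool to level the plate for the tight last slot.

Emit:
move_arm --plan "0 0 -0.04 0 0 0.07 0.01;0.01 0 -0.04 0 0 0.075 0.01;0.045 0.01 0 0 0 0 0.01;0.045 0.02 0 0 0 0 0.01;0.04 0.035 0 0 0 0 0.01;0.0075 0.055 0 0 0 0 0.01;0 0.055 0 0 0 0 0.01;0 0.055 0 0 0 0 0.01;0 0 0.03 0 -0.016 0 0.01;0 0 0 0 0 0 0.01;0 0 0 0 0 0 0.01"

```text
time_s: 45.62
position: [0.425, 0.1227, 0.1417]
tool_rot: [[-1.0, 0.018, 0.016], [0.018, 1.0, -0.0], [-0.016, -0.0, -1.0]]
ft_force: [0.0, 0.2, -0.9]
grip_width: 0.02
gripper_force: 98.6
```

```bash
python3 - <<'E'
import re
s=open('held.py').read().replace("'h',-np.percentile(q[:,2],50).round(4))","'h',-np.percentile(q[:,2],50).round(4),'wz',(np.percentile(((q@R.T)+P)[:,2],50)).round(4))"); open('held.py','w').write(s)
E
python3 held.py; python3 -c "
from h import *
print(np.round(env.observe()['tool_rot'],4))"
```

```text
[0.425  0.1227 0.1417] yaw -0.0177 F [ 0.   0.2 -0.9] w 0.02000884572714957
-0.0625 72 [-0.0133  0.0132] h 0.0045 wz 0.1472
-0.05 657 [-0.0117  0.0113] h 0.0049 wz 0.1473
-0.0375 702 [-0.0116  0.0112] h 0.0051 wz 0.1473
-0.025 738 [-0.0115  0.0109] h 0.0052 wz 0.1473
-0.0125 782 [-0.0104  0.0098] h 0.0055 wz 0.1474
-0.0 913 [-0.0104  0.0098] h 0.0056 wz 0.1474
0.0125 1304 [-0.0137  0.0136] h 0.0065 wz 0.148
0.025 367 [-0.0119  0.0111] h 0.0026 wz 0.144
end 0.0215
[[-9.997e-01  1.810e-02  1.660e-02]
 [ 1.810e-02  9.998e-01 -3.000e-04]
 [-1.660e-02  0.000e+00 -9.999e-01]]
```

Emit:
move_arm --plan "0 0.0012 0.03 0 0 0 0.01;0 0 0.0139 0 0 0 0.01;-0.01 0 0.0002 0 0 0 0.01;-0.03 0 0.0005 0 0 0 0.01;-0.02 0 0.0003 0 0 0 0.01;0 0 0 0 0 0 0.01;0 0 0 0 0 0 0.01"

```text
time_s: 46.55
position: [0.4851, 0.1232, 0.0979]
tool_rot: [[-1.0, 0.017, 0.016], [0.017, 1.0, -0.0], [-0.016, 0.0, -1.0]]
ft_force: [-0.8, 0.2, -1.4]
grip_width: 0.0204
gripper_force: 98.6
```

```bash
python3 held.py
```

```text
[0.4851 0.1232 0.0979] yaw -0.0171 F [-0.8  0.2 -1.4] w 0.02042480608048614
-0.0625 75 [-0.0137  0.0133] h 0.0045 wz 0.1033
-0.05 660 [-0.0117  0.0113] h 0.0048 wz 0.1035
-0.0375 706 [-0.0117  0.0113] h 0.005 wz 0.1034
-0.025 728 [-0.0115  0.0108] h 0.0052 wz 0.1035
-0.0125 760 [-0.0104  0.0098] h 0.0054 wz 0.1035
-0.0 914 [-0.0104  0.0098] h 0.0056 wz 0.1035
0.0125 1287 [-0.0137  0.0137] h 0.0065 wz 0.1042
0.025 371 [-0.0118  0.0111] h 0.0022 wz 0.0998
end 0.0216
```

The edge has entered under the ram with no contact force. Continue.

Emit:
move_arm --plan "-0.015 0 0.0002 0 0 0 0.01;-0.015 0 0.0003 0 0 0 0.01;-0.015 0 0.0002 0 0 0 0.01;0 0 0 0 0 0 0.01"

```text
time_s: 47.1
position: [0.5305, 0.1225, 0.0976]
tool_rot: [[-1.0, 0.017, 0.016], [0.017, 1.0, -0.0], [-0.016, 0.0, -1.0]]
ft_force: [0.5, -0.4, -0.8]
grip_width: 0.02
gripper_force: 98.6
```

Emit:
move_arm --plan "0 0 0.001 0 0 0 0.01;-0.004 0 0 0 0 0 0.01;-0.004 0 0 0 0 0 0.01;-0.004 0 0 0 0 0 0.01;0 0 0 0 0 0 0.01;-0.003 0 0 0 0 0 0.01;0 0 0 0 0 0 0.01"

```text
time_s: 47.98
position: [0.543, 0.1227, 0.0959]
tool_rot: [[-1.0, 0.017, 0.01], [0.017, 1.0, 0.0], [-0.01, 0.0, -1.0]]
ft_force: [-8.5, 1.7, -0.3]
grip_width: 0.0205
gripper_force: 98.9
```

Emit:
move_arm --plan "0.003 0 0 0 0 0 0.045;0 0 0 0 0 0 0.045;0 0 0 0 0 0 0.045;0 0 -0.03 0 0 0 0.045;0.003 0 -0.04 0 0.016 0 0.045;0.03 0 -0.04 0 0 0 0.045;0.03 0 -0.03 0 0 0 0.045;0.03 0 0 0 0 0 0.045;0 0 0 0 0 0 0.045;0 0 0 0 0 0 0.045"

```text
time_s: 49.22
position: [0.449, 0.1239, 0.2366]
tool_rot: [[-1.0, 0.017, 0.001], [0.017, 1.0, -0.0], [-0.001, -0.0, -1.0]]
ft_force: [0.4, -0.2, 0.1]
grip_width: 0.0447
gripper_force: 0.0
```

```bash
python3 look.py w11; python3 - <<'E'
from h import *
W=np.load('cur.npz')['W']
p=W[(abs(W[...,1]-.1222)<.03)&(W[...,0]>.50)&(W[...,0]<.575)&(W[...,2]>.03)]
for x in np.arange(.515,.58,.0075):
    q=p[(abs(p[:,0]-x)<.004)&(abs(p[:,2]-.102)<.004)]
    if len(q)>10: print(x.round(4),len(q),np.percentile(q[:,1],[2,98]).round(4),np.percentile(q[:,2],50).round(4))
for z in np.arange(.035,.106,.008):
    q=p[abs(p[:,2]-z)<.003]
    if len(q)>5: print('z',z.round(3),len(q),'minx',np.percentile(q[:,0],2).round(4),'y',np.percentile(q[:,1],[3,97]).round(4))
for t in ['guard_push','guard_hinge']:
    for r in pinpoint('wrist',t)[:2]:
        u,v=r['pixel']; print(t,round(r['conf'],2),np.round([u,v]),np.round(W[int(v)%400,int(u)%640],3))
# door top frame z~.126
q=W[(abs(W[...,2]-.126)<.006)&(W[...,0]<.52)&(W[...,1]>.18)&(W[...,1]<.4)]
print(len(q)); l=cv2.fitLine(q[:,:2].astype(np.float32),cv2.DIST_HUBER,0,.01,.01).ravel(); print('door line',l,q[:,:2].min(0),q[:,:2].max(0))
E
```

```text
[0.449  0.1239 0.2366] yaw -0.017
0.5225 176 [0.1112 0.1341] 0.1015
0.53 141 [0.111  0.1341] 0.1017
0.5375 224 [0.1108 0.134 ] 0.1018
0.545 211 [0.1106 0.134 ] 0.1019
0.5525 215 [0.1104 0.1339] 0.1019
0.56 193 [0.1101 0.1339] 0.102
0.5675 198 [0.1099 0.1329] 0.1018
0.575 95 [0.1098 0.1328] 0.1019
z 0.043 82 minx 0.5214 y [0.1114 0.1341]
z 0.059 31 minx 0.5212 y [0.1119 0.1337]
z 0.067 73 minx 0.5214 y [0.1121 0.1343]
z 0.075 67 minx 0.5211 y [0.1122 0.1341]
z 0.083 82 minx 0.5211 y [0.112  0.1339]
z 0.091 114 minx 0.5211 y [0.1127 0.1341]
z 0.099 868 minx 0.5215 y [0.1109 0.1339]
guard_push 0.69 [520. 114.] [0.395 0.275 0.116]
guard_hinge 0.84 [419. 225.] [0.506 0.226 0.055]
guard_hinge 0.69 [527. 160.] [0.451 0.345 0.016]
5267
door line [ 0.8956263  -0.44480723  0.4536723   0.24938264] [0.3232733 0.2221472] [0.50727942 0.32142949]
```

View pics/w11.png

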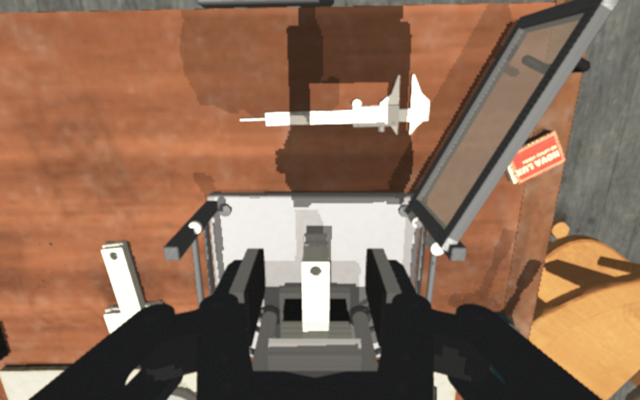

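The stack is aligned: every handle end is at x≈0.521 and the top handle is square. The door stands at about 2.03 rad (from (420,215) to (600,10)). I'll go round to its outer face with the fingers closed.

Emit:
move_arm --plan "0.008 0.05 0 0 0 0 0;0.008 0.05 0 0 0 0 0;0.008 0.05 0 0 0 0 0;0.01 0.052 0 0 0 0 0;0 0 0 0 0 0 0;0 0 0.04 0 0 0 0;0 0 0.04 0 0 0 0;0 0 0.04 0 0 0 0;0 0 0.037 0 0 0 0;0 0 0 0 0 0 0;0 0 0 0 0 0 0" --grip_force 40

```text
time_s: 50.75
position: [0.4187, 0.3265, 0.0808]
tool_rot: [[-1.0, 0.017, 0.002], [0.017, 1.0, 0.001], [-0.002, 0.001, -1.0]]
ft_force: [-0.2, 0.1, -0.1]
grip_width: -0.0002
gripper_force: 0.0
```

Emit:
move_arm --plan "0.013 -0.025 0 0 0 0 0;0.007 -0.012 0 0 0 0 0;0.007 -0.012 0 0 0 0 0;0.004 -0.013 0 0 0 0 0;0.004 -0.014 0 0 0 0 0;0.001 -0.016 0 0 0 0 0;0.001 -0.017 0 0 0 0 0;-0.004 -0.017 0 0 0 0 0;-0.005 -0.018 0 0 0 0 0;-0.009 -0.016 0 0 0 0 0;-0.01 -0.016 0 0 0 0 0;0 0 0 0 0 0 0"

```text
time_s: 52.25
position: [0.4076, 0.1497, 0.081]
tool_rot: [[-1.0, 0.018, 0.004], [0.018, 1.0, -0.0], [-0.004, -0.0, -1.0]]
ft_force: [-0.8, -0.3, 10.5]
grip_width: -0.0
gripper_force: 0.1
```

```bash
python3 - <<'E'
from h import *
o=env.observe(); print(o['position'],o['ft_force'])
im,d,c=snap('wrist','w12.png')
W=cloud(d,c)
q=W[(abs(W[...,2]-.124)<.006)&(W[...,0]<.55)&(W[...,0]>.3)&(W[...,1]>-.05)&(W[...,1]<.4)]
print(len(q)); l=cv2.fitLine(q[:,:2].astype(np.float32),cv2.DIST_HUBER,0,.01,.01).ravel(); print('door line',l,q[:,:2].min(0),q[:,:2].max(0))
E
```

```text
[0.40761236 0.14971027 0.08102023] [-0.78923598 -0.30121093 10.47932695]
9809
door line [0.20628007 0.978493   0.3934011  0.11125672] [0.37299401 0.06184822] [0.43576263 0.18198741]
```

View pics/w12.png

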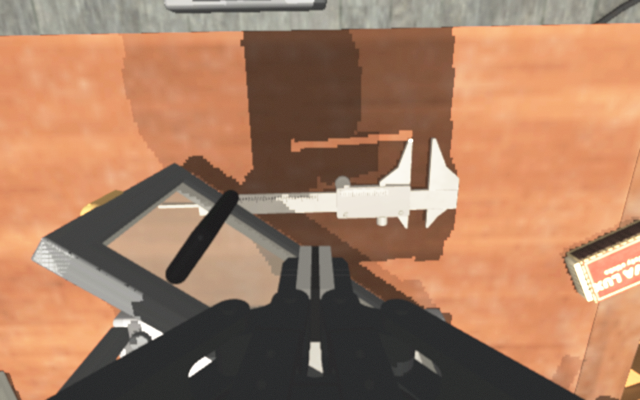

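The door is following, with its free edge at (40,240) in the picture and the pull clear at (205,235). There is some upward force, so I'll raise 12 mm and continue.

Emit:
move_arm --plan "0.004 0.004 -0.006 0 0 0 0;0 0 -0.006 0 0 0 0;-0.01 -0.01 0 0 0 0 0;-0.01 -0.008 0 0 0 0 0;-0.011 -0.01 0 0 0 0 0;-0.011 -0.006 0 0 0 0 0;-0.011 -0.005 0 0 0 0 0;0 0 0 0 0 0 0"

```text
time_s: 53.3
position: [0.455, 0.1144, 0.0915]
tool_rot: [[-1.0, 0.017, 0.0], [0.017, 1.0, -0.0], [-0.0, -0.0, -1.0]]
ft_force: [-0.4, -0.4, 0.4]
grip_width: -0.0001
gripper_force: 0.0
```

Emit:
move_arm --plan "-0.01 -0.004 0 0 0 0 0;-0.008 -0.002 0 0 0 0 0;-0.004 0 0 0 0 0 0;-0.003 0 0 0 0 0 0;0 0 0 0 0 0 0"

```text
time_s: 53.92
position: [0.4768, 0.1082, 0.0913]
tool_rot: [[-1.0, 0.016, -0.006], [0.016, 1.0, -0.001], [0.006, -0.001, -1.0]]
ft_force: [-10.8, -3.5, 4.8]
grip_width: -0.0005
gripper_force: 4.7
```

```bash
cat > door.py <<'E'
from h import *
o=env.observe(); print(np.round(o['position'],4),np.round(o['ft_force'],1))
im,d,c=snap('wrist','d.png'); W=cloud(d,c)
q=W[(abs(W[...,2]-.125)<.004)&(W[...,0]<.55)&(W[...,0]>.42)&(W[...,1]>0)&(W[...,1]<.24)]
for y in np.arange(.01,.24,.015):
    r=q[abs(q[:,1]-y)<.005]
    if len(r)>10: print(y.round(3),len(r),np.percentile(r[:,0],[3,97]).round(4))
E
python3 door.py
```

```text
[0.4768 0.1082 0.0913] [-10.8  -3.5   4.8]
0.01 385 [0.4896 0.4912]
0.025 521 [0.484  0.4937]
0.04 705 [0.4846 0.4935]
0.055 124 [0.4852 0.4867]
0.07 14 [0.4943 0.4966]
0.1 158 [0.4664 0.4711]
0.115 206 [0.4667 0.4713]
0.145 85 [0.4964 0.501 ]
0.175 401 [0.4922 0.4973]
0.19 779 [0.4931 0.503 ]
0.205 790 [0.4941 0.5038]
0.22 771 [0.4949 0.5046]
0.235 22 [0.4942 0.5   ]
```

Door at about 0.04 rad, in the catch region. Push on.

Emit:
move_arm --plan "-0.003 0 0 0 0 0 0;0 0 0 0 0 0 0;-0.002 0 0 0 0 0 0;0 0 0 0 0 0 0"

```text
time_s: 54.48
position: [0.4813, 0.1082, 0.0913]
tool_rot: [[-1.0, 0.016, -0.007], [0.016, 1.0, -0.001], [0.007, -0.001, -1.0]]
ft_force: [-13.6, -3.2, 8.4]
grip_width: 0.0004
gripper_force: 6.8
```

```bash
python3 door.py
```

```text
[0.4813 0.1082 0.0913] [-13.6  -3.2   8.4]
0.01 368 [0.4896 0.4912]
0.025 529 [0.4913 0.5007]
0.04 594 [0.4915 0.4994]
0.055 46 [0.4916 0.4929]
0.07 40 [0.4995 0.5024]
0.1 160 [0.471  0.4756]
0.115 211 [0.4712 0.4759]
0.145 40 [0.5007 0.5035]
0.16 23 [0.4938 0.4952]
0.175 573 [0.4942 0.5016]
0.19 804 [0.4946 0.5045]
0.205 807 [0.4949 0.5047]
0.22 796 [0.4952 0.505 ]
```

Emit:
move_arm --plan "-0.001 0 0 0 0 0 0;0 0 0 0 0 0 0;0.02 0 0 0 0 0 0;0.04 0 -0.02 0 0 0 0;0.03 0 -0.06 0 0 0 0;0 0 -0.06 0 0 0 0;0 0 0 0 0 0 0;0 0 0 0 0 0 0"

```text
time_s: 55.52
position: [0.397, 0.1099, 0.2271]
tool_rot: [[-1.0, 0.017, -0.0], [0.017, 1.0, 0.0], [0.0, 0.0, -1.0]]
ft_force: [0.0, 0.3, 0.6]
grip_width: 0.0003
gripper_force: 0.0
```

```bash
sed -i "s/'d.png'/'fin.png'/" door.py; python3 door.py
```

```text
[0.397  0.1099 0.2271] [0.  0.3 0.6]
0.01 76 [0.4898 0.4913]
0.055 28 [0.4906 0.4924]
0.16 24 [0.493  0.4949]
0.205 120 [0.4949 0.503 ]
0.22 170 [0.4954 0.5054]
0.235 73 [0.4945 0.496 ]
```

View pics/fin.png

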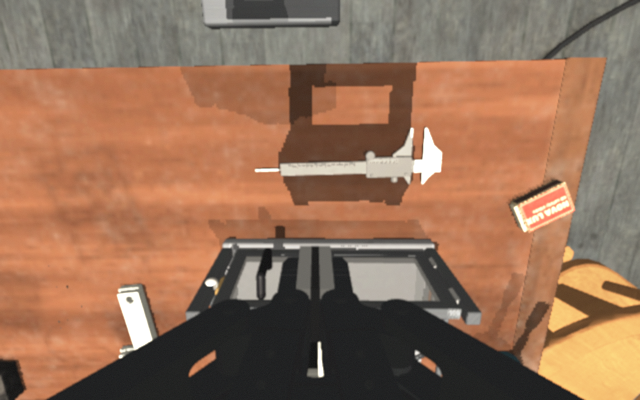

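The door is shut, with its frame parallel to the base edge at row ~245. The caliper and matches are untouched and the two spare spacers are still in pile B. Handing in.

```bash
python3 -c "
from rig import env
print(env.close_job())"
```

```text
the job is handed in; nothing more can be done
None
```

The job is handed in: die_thick, die_round and four spacers are stacked home and square in the press, two spare spacers remain on the table, and the guard door measured shut on its catch; no verdict came back.

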